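Turn the bench winch drum back and lock it on its pawl

ROBOT

A 6-joint arm with a two-finger parallel gripper is mounted at the origin on the work surface. World frame = base frame: x ahead of the robot, y to its left, z up, the work surface at z = 0. Lengths are in m, angles in rad, forces in N, time in s.
With the tool pointing down it reaches from about 0.25 to 0.775 m from the base axis. Payload 4 kg.
Tool frame: the origin (TCP) lies where the fingers leave the gripper's body, on its centre line; the fingertips stand 73 mm ahead of it and the grasp point (between the pads) lies 54 mm ahead of it; z points along the fingers, y is the direction in which the jaws open and shut (so a half turn about z gives the same grasp; the last joint's range is limited). The gripper opens to 85 mm and grips with 20 to 120 N. Pads are 22 mm wide; open, the fingers measure 114 mm over their backs; the gripper's body (76 mm by 85 mm) begins 54 mm behind the grasp point. The pads swing forward as they close: fully open they stand 13 mm farther back than shut.
Start: joints at [-1.431, 0.087, 1.371, -0, 1.684, -0.103], TCP at [0.132, -0.534, 0.304] pointing down, gripper open.
Joint ranges: [-3.1, 3.1], [-0.76, 2.03], [0.27, 2.55], [-1.08, 4.22], [0.17, 2.65], [-2.57, 2.57]. Speed limits (rad/s): [2.79, 2.79, 3.14, 3.14, 3.14, 3.14].

INTERFACE

Orientations are given as a unit quaternion [w, x, y, z].
In Python, from rig import * gives the robot as it stands.
- The arm moves only by the tool move_arm, never from a script. Its argument "motion" is one flat list of numbers, 6 for each row, row after row: the shift along the world's x, y, z in cm, then the turn, a rotation vector about the world's x, y, z in degrees. A call has exactly 8 rows; each row shifts and turns the pose as measured when the row begins; what a row does not reach is not made up. A row lasts 1/10 s, in which the tool goes at most 50 mm and 8.59 degrees, less where a joint would pass 70% of its speed; a pose out of reach is approached as far as the arm can. A call with a gripper value outside its range is refused whole. "claw" is the gripper command: -1 is fully open, 1 is shut, values between are in proportion, set as the call begins (left out, the last holds). The fingers move at their own pace and stop on an object; the grip force is fixed at half the most. Time passes only in rows, so rows that do not move let the fingers close, or fill a call up. It gives the time, the measured TCP pose, the force and the opening at its end, in the units of the state.
- state(): the state, without advancing time (a new reading comes with each control period).
- snapshot(name): name is "scene" or "side" or "wrist"; returns the picture (384x512x3 uint8, red, green, blue); there is no depth.
- camera_params(name): a dict with "fov_y" (degrees; the focal length in pixels is half the picture's height over the tangent of half this angle, whatever the lens; pixels are square), "cx", "cy" (the principal point, pixels), "world_to_cam" (4x4, takes a point from world to camera coordinates); the wrist camera has in their place "hand_eye" (4x4, takes a point from camera to tool coordinates, whose origin is the TCP and whose axes are the flange's). Camera axes: x right, y down, z forward; pixel columns grow to the right and rows downward; lengths in m; the calibration is good to about 2 mm. The wrist camera is an equidistant fisheye: a pixel r from the principal point sees the ray r / f radians off the axis. A picture is of the moment at which its call begins: read the wrist's pose just before it. camera_params takes no time and is no camera call.
- finish_job(): hands the job in, once; it reports no verdict.
The state is a dict: "t": time; "joint_pos": joint angles; "joint_velocities": joint speeds; "effort": joint torques, N m; "ee_pos": TCP position; "ee_rot": TCP orientation; "wrist_force": force on the tool from outside, world axes, zero at the start; "ft_torque": the same for the moment, N m; "width": finger opening in m.
Only numpy, scipy, OpenCV 4.12 (cv2) and the standard library are available. Lean on these libraries where they do the work, as an engineer would, in place of code of your own. Each camera call takes 0.05 s, during which the arm holds its last target.

TASK

Get the empty hand winch ready for a new cable: take the pawl by its ball knob and throw it right over to its rest so it is clear of the ratchet wheel, turn the drum back with the crank until the cable eye stands straight up, then tip the pawl back so it drops into the ratchet wheel and catches a tooth with the eye still up. Leave the tin, hammer and padlock beside the winch where they are.

Things in the scene. Friction and masses are not known exactly. Their poses are not given: they have to be found in the camera images.
- winch: Grey bench winch, fixed in a run; placed and turned anew each time. Origin: bench surface under the drum's middle. Winch axes: x away from robot, y along drum axis to the crank side, z up; mm below. Base plate x -115..115, y -155..70, 10 thick; side plates y = -50, 50 (8 thick), x -55..55, to z 155; pawl bracket y = -50, x -95..-65, to z 195.
- hoop_bar (a point): Point on the axis of the guard hoop's cross bar (20 mm tube along winch y, from y -142 to 42 mm, at x -8, z 370), over the pawl knob's start, about 120 mm above it: so take the knob with the tool leaning about 40 degrees, the hand on the robot's side of the bar. At both ends the tube runs back to x 65, then down to the base at x 95.
- drum (a joint): Turn (rad) of the drum, ratchet wheel, eye and crank, one piece, about winch y, 125 mm up. 0 = eye straight up; positive = wound on (top moved away from the robot), starts 1.1 to 1.8; turning back lowers it. Friction holds it anywhere: 0.4 N m, about 5 N at the crank. From -0.18 to 0.25 the pawl drops in behind the right tooth; below -0.18 it lands on that tooth's tip.
- drum_axis (a point): Fixed point on the drum's axis: winch x 0, y 125, z 125 mm, centre of the circle of crank_grip. The ratchet wheel is at winch y -83..-67 mm: 10 saw teeth, 36 degrees apart, tip radius 62, root 46 mm. The engaged pawl stops it from turning back.
- pawl (a joint): Lift (rad) of the pawl about its pivot (parallel to winch y). About 0 = nose at the bottom of a tooth gap; it rides up the sloping tooth backs, to about 0.22 on a tip; above 0.25 clear of the wheel; 1.4 = on its stop, thrown back. Top-heavy and free-moving: let go below 0.7 it falls into the wheel, above 1.1 it falls back on the stop and stays.
- pawl_knob (a point): Centre of the pawl's black ball knob, 30 mm diameter, on a 10 mm steel stem. With pawl joint p it lies at pawl_pivot + 95 mm * (cos(0.873 + p) along winch x, sin(0.873 + p) up): about 248 mm up, on the far side of the pivot at p = 0 and on the robot's side at 1.4. Moving it takes about 2 N. Pinched across winch y, it turns between the pads.
- pawl_pivot (a point): Fixed point on the pawl's pivot axis, in the pawl's plane: winch x -80, y -75, z 175 mm.
- crank_grip (a point): Middle of the crank's black round grip, 18 mm diameter, along winch y (y 77..169 mm, this point at 125; crank arm at y 67..77). With drum joint d it lies at drum_axis + 80 mm * (cos(2.618 - d) along winch x, sin(2.618 - d) up). The grip does not spin on the crank but slips round between finger pads.
- eye_top (a point): Outer edge of the U-shaped steel cable eye on the drum between the side plates, 76 mm from the drum's axis, at winch y = 0; 56 mm wide along y, of 12 mm round bar. Straight above the axis (201 mm up) when the drum joint is 0.
- grease_tin: Bystander: closed tin, 80 mm diameter, 75 mm high, standing beside the winch on its pawl side. Origin: centre of its underside.
- hammer: Bystander: hammer lying on the bench beside the winch on its crank side. Origin: underside, middle of its length.
- padlock: Bystander: brass padlock lying flat, body 55 x 65 x 26 mm, on the far side of the winch. Origin: underside of its body, centre.

How it is judged:
By the outcome, as a careful person would: the job done as asked, in the order asked, and still so for the second after the job is handed in, with the robot touching nothing.
It also fails if it takes over 69 s, if anything falls off the work surface, if the arm or the gripper's body presses on something with over 40 N, if the wrist force passes 120 N, or if a joint passes its speed limit or range.

## Working session

There is one attempt and no reset: what is moved stays moved. The work goes in short steps, Python scripts to look and compute and a tool call to move; the robot and the scene stay as the last step left them, time stands still between calls to the robot, and variables do not carry over. Pictures are saved under pics/ and viewed, and the job is handed in when it is done.

Besides the shell and the picture viewer there is one more tool, called by a JSON object that holds its "method" and its "body". move_arm: Moves the arm, as the interface text tells. Its arguments: {"type":"object","properties":{"motion":{"type":"array"},"claw":{"type":"number"}},"required":["motion"]}

```bash
ls; mkdir -p pics; python3 - <<'E'
from rig import *
import cv2
s=state();print(s)
for n in ["scene","side","wrist"]:
    im=snapshot(n);cv2.imwrite(f"pics/{n}0.png",im[:,:,::-1]);print(n,camera_params(n))
E
```

```text
pics
{'t': 0.0, 'joint_pos': array([-1.43108307e+00,  8.79544342e-02,  1.37229856e+00, -3.26452264e-05,
        1.68363257e+00, -1.03112969e-01]), 'joint_velocities': array([-0.00129048,  0.0015729 ,  0.00158211,  0.00126542, -0.00087325,
       -0.00134805]), 'effort': array([ 5.28023938e-04, -3.51862907e+01, -3.13270819e+01, -8.01850592e-05,
        1.08323465e-02, -1.18848018e-05]), 'ee_pos': array([ 0.13217627, -0.53351261,  0.3027168 ]), 'ee_rot': array([-1.14596600e-03,  9.92638046e-01,  1.21113151e-01, -3.71973092e-05]), 'wrist_force': array([-0.72524696,  0.34961985, -0.39616363]), 'ft_torque': array([0.03439792, 0.04115029, 0.01380051]), 'width': 0.08520747137994342}
scene {'fov_y': 44.407622674197015, 'cx': 255.82114923199114, 'cy': 186.43799743528163, 'world_to_cam': array([[-0.10786178,  0.99414945, -0.0057185 ,  0.10529694],
       [ 0.70951918,  0.0729487 , -0.70090015, -0.30173553],
       [-0.69638235, -0.07965773, -0.71323648,  1.95981255],
       [ 0.        ,  0.        ,  0.        ,  1.        ]])}
side {'fov_y': 43.135602625777, 'cx': 253.39703827112066, 'cy': 196.24559238371336, 'world_to_cam': array([[-0.99471896, -0.10225235, -0.00886853,  0.63657957],
       [-0.07177388,  0.75477509, -0.6520453 ,  0.19761961],
       [ 0.07336691, -0.64796529, -0.75812814,  1.58284588],
       [ 0.        ,  0.        ,  0.        ,  1.        ]])}
wrist {'fov_y': 65.70646984690485, 'cx': 261.66410171710794, 'cy': 189.93459170279544, 'hand_eye': array([[-1.86908468e-03, -9.54161683e-01, -2.99285798e-01,
         7.65819545e-02],
       [ 9.99998253e-01, -1.77716874e-03, -5.79296130e-04,
         6.21235566e-04],
       [ 2.08608070e-05, -2.99286358e-01,  9.54163338e-01,
        -6.91963721e-02],
       [ 0.00000000e+00,  0.00000000e+00,  0.00000000e+00,
         1.00000000e+00]])}
```

View pics/scene0.png

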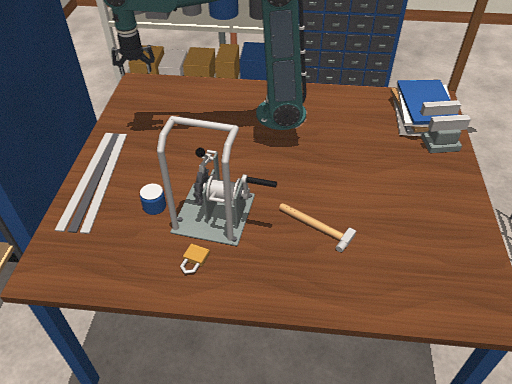

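View pics/side0.png

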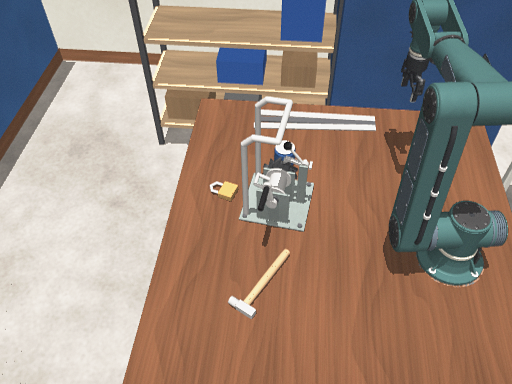

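View pics/wrist0.png

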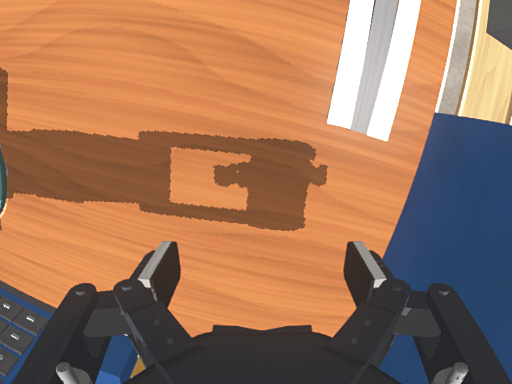

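The scene view shows the winch at about (215,190), with its knob at (200,153) and its grip at (262,182). In the side view the knob is at about (288,146) and the grip at (264,198). I'll zoom in on both.

```bash
python3 - <<'E'
import cv2
a=cv2.imread("pics/scene0.png")[105:285,130:370];cv2.imwrite("pics/sc_z.png",cv2.resize(a,None,fx=3.3,fy=3.3,interpolation=cv2.INTER_CUBIC))
a=cv2.imread("pics/side0.png")[85:245,200:340];cv2.imwrite("pics/si_z.png",cv2.resize(a,None,fx=3.7,fy=3.7,interpolation=cv2.INTER_CUBIC))
E
```

```text
(no output)
```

View pics/sc_z.png

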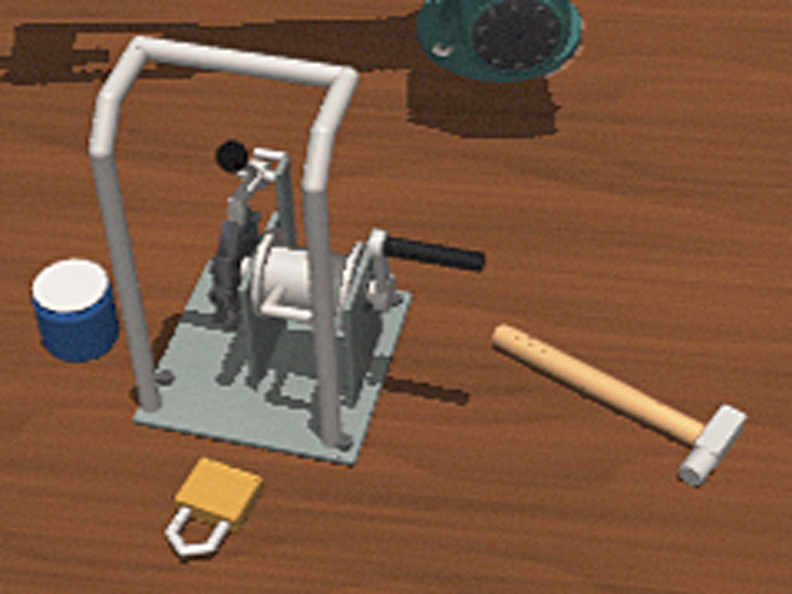

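View pics/si_z.png

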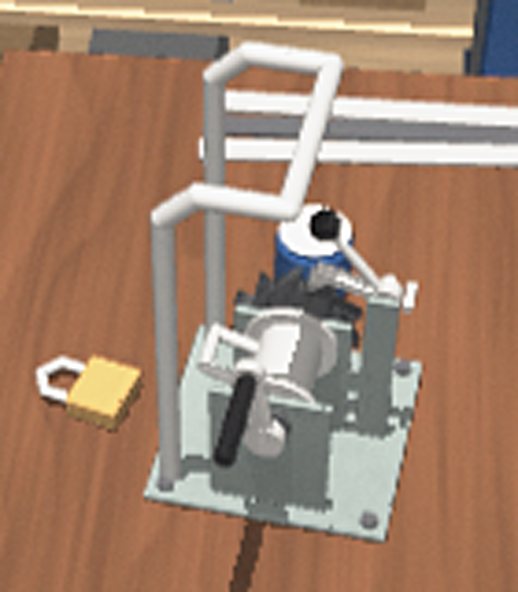

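```bash
cat > h.py <<'E'
import numpy as np, cv2
from rig import *
from scipy.spatial.transform import Rotation as R
def ray(n,u,v,st=None):
    p=camera_params(n)
    f=192/np.tan(np.radians(p["fov_y"]/2))
    a=np.array([u-p["cx"],v-p["cy"]])/f
    if n=="wrist":
        r=np.linalg.norm(a); d=np.r_[a/r*np.sin(r),np.cos(r)] if r>0 else np.array([0,0,1.])
        H=p["hand_eye"]; q=st["ee_rot"]; Rw=R.from_quat([q[1],q[2],q[3],q[0]]).as_matrix()
        return Rw@H[:3,3]+st["ee_pos"], Rw@H[:3,:3]@d
    W=p["world_to_cam"];d=np.r_[a,1];d/=np.linalg.norm(d)
    return -W[:3,:3].T@W[:3,3], W[:3,:3].T@d
def plane(n,u,v,z,st=None):
    o,d=ray(n,u,v,st);return o+d*(z-o[2])/d[2]
def tri(*rs):
    A=sum(np.eye(3)-np.outer(d,d) for o,d in rs);b=sum((np.eye(3)-np.outer(d,d))@o for o,d in rs)
    p=np.linalg.solve(A,b);e=[np.linalg.norm(np.cross(p-o,d)) for o,d in rs];return p,max(e)
def proj(n,P,st=None):
    p=camera_params(n);f=192/np.tan(np.radians(p["fov_y"]/2))
    if n=="wrist":
        H=p["hand_eye"]; q=st["ee_rot"]; Rw=R.from_quat([q[1],q[2],q[3],q[0]]).as_matrix()
        c=H[:3,:3].T@(Rw.T@(np.array(P)-st["ee_pos"])-H[:3,3]); r=np.arctan2(np.hypot(c[0],c[1]),c[2]); 
        return c[:2]/np.hypot(c[0],c[1])*r*f+[p["cx"],p["cy"]]
    W=p["world_to_cam"];c=W[:3,:3]@P+W[:3,3];return c[:2]/c[2]*f+[p["cx"],p["cy"]]
E
python3 - <<'E'
from h import *
S=lambda u,v:(130+(u+.5)/3.3-.5,105+(v+.5)/3.3-.5)
D=lambda u,v:(200+(u+.5)/3.7-.5,85+(v+.5)/3.7-.5)
def t2(s,d):
    return tri(ray("scene",*S(*s)),ray("side",*D(*d)))
for k,s,d in [("knob",(232,156),(325,224)),("barPawl",(142,48),(334,62)),("barCrank",(349,76),(291,209)),("gripend",(482,262),(226,460)),("gripin",(384,247),(244,378))]:
    p,e=t2(s,d);print(k,p.round(4),round(e,4))
# plate corners
W=[];M=[]
for n,c,m in [("scene",S(133,421),(115,-155)),("scene",S(355,463),(115,70)),("scene",S(411,292),(-115,70)),
  ("side",D(145,497),(115,70)),("side",D(387,542),(-115,70)),("side",D(421,363),(-115,-155))]:
    p=plane(n,*c,0.01 if n=="x" else .008);print(n,m,p.round(4));W.append(p[:2]);M.append(np.array(m)/1e3)
W=np.array(W);M=np.array(M);wc,mc=W.mean(0),M.mean(0)
rot,rs=R.align_vectors(np.c_[W-wc,0*W[:,:1]],np.c_[M-mc,0*W[:,:1]])
r=rot.as_matrix()[:2,:2];t=wc-r@mc;print("origin",t,"yaw",np.degrees(np.arctan2(r[1,0],r[0,0])),(W-(M@r.T+t)).round(4))
E
```

```text
knob [ 0.5484 -0.2138  0.2498] 0.0008
barPawl [ 0.5509 -0.2818  0.3712] 0.0011
barCrank [ 0.574  -0.098   0.3719] 0.0005
gripend [0.6135 0.0212 0.2022] 0.0006
gripin [ 0.6063 -0.0676  0.2045] 0.001
scene (115, -155) [ 0.6723 -0.3103  0.008 ]
scene (115, 70) [ 0.7006 -0.0884  0.008 ]
scene (-115, 70) [ 0.4721 -0.0603  0.008 ]
side (115, 70) [ 0.6993 -0.0842  0.008 ]
side (-115, 70) [ 0.4722 -0.0534  0.008 ]
side (-115, -155) [ 0.4462 -0.2784  0.008 ]
origin [ 0.57773696 -0.14088346] yaw -7.25080981909829 [[ 0.0001 -0.0011]
 [-0.0001 -0.0025]
 [-0.0004 -0.0034]
 [-0.0014  0.0018]
 [-0.0003  0.0035]
 [ 0.0021  0.0017]]
```

{"method": "move_arm", "body": {"motion": [2, 2, 0.8, 0, 0, 8.4, 2, 2, 0.8, 0, 0, 8.4, 2, 2, 0.8, 0, 0, 8.4, 2, 2, 0.8, 0, 0, 8.4, 2, 2, 0.8, 0, 0, 8.4, 2, 2, 0.8, 0, 0, 8.4, 2, 2, 0.8, 0, 0, 8.4, 2, 2, 0.8, 0, 0, 8.4], "claw": -1}}

```text
t: 0.95
ee_pos: [0.2939, -0.3681, 0.3624]
ee_rot: [-0.006, 0.751, 0.66, -0.002]
wrist_force: [0.3, -0.3, -0.6]
width: 0.0852
```

{"method": "move_arm", "body": {"motion": [1.5, 1.8, 0.5, 0, 0, 8.4, 1.5, 1.8, 0.5, 0, 0, 8.4, 1.5, 1.8, 0.5, 0, 0, 8.4, 1.5, 1.8, 0.5, 0, 0, 8.4, 1.5, 1.8, 0.5, 0, 0, 8.4, 1.5, 1.8, 0.5, 0, 0, 8.4, 1.5, 1.8, 0, 0, 0, 8.4, 1.5, 1.8, 0, 0, 0, 8.4]}}

```text
t: 1.75
ee_pos: [0.4185, -0.2164, 0.3924]
ee_rot: [-0.005, 0.247, 0.969, -0.005]
wrist_force: [0.5, -0.2, 1.2]
width: 0.0855
```

```bash
cat >> h.py <<'E'
T0=np.array([0.5777,-0.1409,0]);YAW=np.radians(-7.25)
EX=np.array([np.cos(YAW),np.sin(YAW),0]);EY=np.array([-np.sin(YAW),np.cos(YAW),0]);EZ=np.array([0,0,1.])
def w(x,y,z): return T0+(x*EX+y*EY+z*EZ)/1e3
def knob(p): return w(-80+95*np.cos(.873+p),-75,175+95*np.sin(.873+p))
def grip(d,y=125): return w(80*np.cos(2.618-d),y,125+80*np.sin(2.618-d))
def rot(xa,za): 
    return np.c_[xa,np.cross(za,xa),za]
def leanrot(deg): # camera underside, jaws along winch y
    a=np.radians(deg); z=np.sin(a)*EX-np.cos(a)*EZ; x=-(np.cos(a)*EX+np.sin(a)*EZ); return rot(x,z)
def delta(G,Rm,s=None,g=.054):
    s=s or state();q=s["ee_rot"];Rc=R.from_quat([q[1],q[2],q[3],q[0]]).as_matrix()
    tcp=np.array(G)-Rm[:,2]*g
    rv=R.from_matrix(Rm@Rc.T).as_rotvec(degrees=True)
    print("t",round(s["t"],2),"shift cm",((tcp-s["ee_pos"])*100).round(2),"turn deg",rv.round(2),"grasp pt",(s["ee_pos"]+Rc[:,2]*g).round(4),"F",s["wrist_force"].round(1),"wid",round(s["width"],4))
    print("  joints",s["joint_pos"].round(2))
E
python3 - <<'E'
from h import *
k=np.array([0.5484,-0.2138,0.2498]);print(knob(0))
delta(k-.1*leanrot(40)[:,2],leanrot(40))
E
```

```text
[ 0.54942707 -0.21290769  0.2477947 ]
t 1.75 shift cm [ 3.17  1.51 -2.47] turn deg [-11.84 -38.82  20.72] grasp pt [ 0.4179 -0.2169  0.3384] F [ 0.5 -0.2  1.2] wid 0.0855
  joints [-0.59 -0.09  1.37 -0.01  1.86 -1.67]
```

{"method": "move_arm", "body": {"motion": [0.4, 0.3, 0, -2, -6.5, 3.5, 0.5, 0.3, 0, -2, -6.5, 3.5, 0.5, 0.3, -0.5, -2, -6.5, 3.5, 0.5, 0.3, -0.5, -2, -6.5, 3.5, 0.5, 0.2, -0.5, -2, -6.5, 3.5, 0.5, 0.1, -0.5, -2, -6.5, 3.5, 0.3, 0, -0.4, 0, 0, 0, 0, 0, 0, 0, 0, 0]}}

```text
t: 2.55
ee_pos: [0.4534, -0.1968, 0.3634]
ee_rot: [0.351, 0.046, 0.935, -0.024]
wrist_force: [0.1, -0.6, -0.3]
width: 0.0855
```

```bash
python3 - <<'E'
from h import *
k=np.array([0.5484,-0.2138,0.2498])
delta(k-.1*leanrot(40)[:,2],leanrot(40))
s=state();im=snapshot("wrist");print(proj("wrist",k,s),proj("wrist",w(-8,-50,370),s));cv2.imwrite("pics/w1.png",im[:,:,::-1])
cv2.imwrite("pics/s1.png",snapshot("side")[:,:,::-1])
E
```

```text
t 2.55 shift cm [-0.32 -0.46  0.44] turn deg [ 0.82  1.13 -1.4 ] grasp pt [ 0.4887 -0.2009  0.3228] F [ 0.1 -0.6 -0.3] wid 0.0855
  joints [-0.72 -0.4   1.8   0.42  1.16 -2.25]
[255.23162069 197.25470083] [290.19024089 359.80543439]
```

View pics/w1.png

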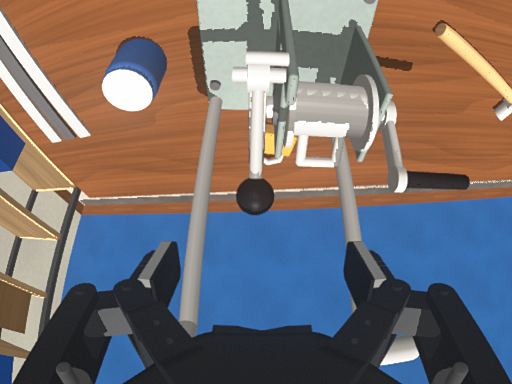

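View pics/s1.png

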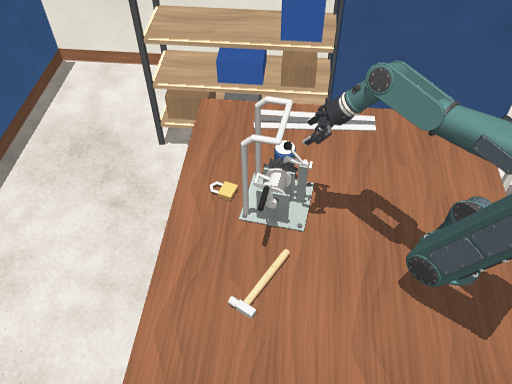

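The knob sits at (255,197) in the wrist view, which is where I predicted it. The bar is clear of the hand. I'll close in along the tool axis.

{"method": "move_arm", "body": {"motion": [0, -0.4, 0, 0.8, 1.1, -1.4, 1, -0.2, -1.2, 0, 0, 0, 1, -0.2, -1.2, 0, 0, 0, 1, -0.2, -1.2, 0, 0, 0, 1, -0.1, -1.2, 0, 0, 0, 1, -0.1, -1.2, 0, 0, 0, 1, -0.1, -1.2, 0, 0, 0, 0, 0, 0, 0, 0, 0]}}

```text
t: 3.45
ee_pos: [0.5232, -0.2122, 0.3015]
ee_rot: [0.343, 0.057, 0.937, -0.025]
wrist_force: [0.2, 0.2, 0.2]
width: 0.0853
```

```bash
python3 - <<'E'
from h import *
k=np.array([0.5484,-0.2138,0.2498])
delta(k,leanrot(40),g=.051)
s=state();im=snapshot("wrist");print(proj("wrist",k,s));cv2.imwrite("pics/w2.png",im[:,:,::-1])
E
```

```text
t 3.45 shift cm [-0.73  0.26 -1.27] turn deg [ 0.48  0.19 -0.1 ] grasp pt [ 0.5559 -0.2166  0.2626] F [0.2 0.2 0.2] wid 0.0853
  joints [-0.62 -0.21  1.78  0.38  0.97 -2.19]
[267.57360691 237.70335875]
```

View pics/w2.png

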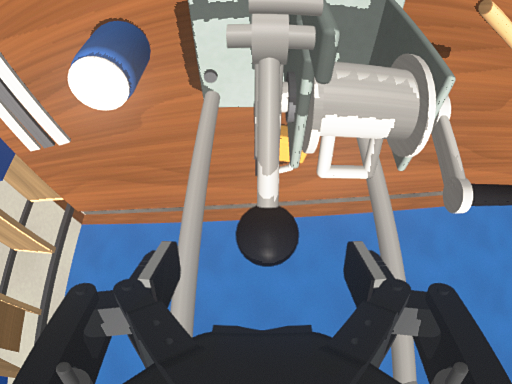

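The knob is at (267,237) and needs to be a little further in. I'll correct for that and then close.

{"method": "move_arm", "body": {"motion": [-0.4, 0.1, -0.6, 0.5, 0, 0, -0.4, 0.2, -0.7, 0, 0, 0, 0, 0, 0, 0, 0, 0, 0, 0, 0, 0, 0, 0, 0, 0, 0, 0, 0, 0, 0, 0, 0, 0, 0, 0, 0, 0, 0, 0, 0, 0, 0, 0, 0, 0, 0, 0]}}

```text
t: 4.3
ee_pos: [0.5147, -0.21, 0.2945]
ee_rot: [0.347, 0.059, 0.936, -0.023]
wrist_force: [-0.4, 0.2, -0.9]
width: 0.0853
```

```bash
python3 - <<'E'
from h import *
k=np.array([0.5484,-0.2138,0.2498])
delta(k,leanrot(40),g=.051)
s=state();im=snapshot("wrist");print(proj("wrist",k,s));cv2.imwrite("pics/w3.png",im[:,:,::-1])
E
```

```text
t 4.3 shift cm [ 0.12  0.03 -0.56] turn deg [ 0.27  0.63 -0.03] grasp pt [ 0.5476 -0.2143  0.2558] F [-0.4  0.2 -0.9] wid 0.0853
  joints [-0.63 -0.23  1.81  0.4   0.96 -2.21]
[264.53728091 257.2900712 ]
```

View pics/w3.png

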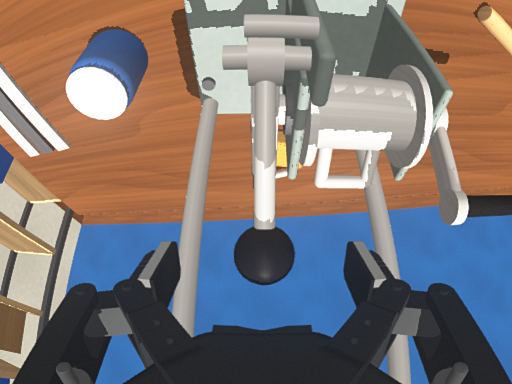

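{"method": "move_arm", "body": {"motion": [0.1, 0, -0.5, 0, 0, 0, 0.1, 0, -0.3, 0, 0, 0, 0, 0, 0, 0, 0, 0, 0, 0, 0, 0, 0, 0, 0, 0, 0, 0, 0, 0, 0, 0, 0, 0, 0, 0, 0, 0, 0, 0, 0, 0, 0, 0, 0, 0, 0, 0], "claw": 1}}

```text
t: 5.15
ee_pos: [0.5168, -0.2093, 0.2856]
ee_rot: [0.346, 0.058, 0.936, -0.022]
wrist_force: [-1.6, 0.4, 0.6]
width: 0.0272
```

```bash
python3 - <<'E'
from h import *
k=np.array([0.5484,-0.2138,0.2498])
delta(k,leanrot(40),g=.051)
s=state();im=snapshot("wrist");print(proj("wrist",k,s));cv2.imwrite("pics/w4.png",im[:,:,::-1])
E
```

```text
t 5.15 shift cm [-0.09 -0.04  0.33] turn deg [ 0.17  0.59 -0.08] grasp pt [ 0.5497 -0.2135  0.2469] F [-1.6  0.4  0.6] wid 0.0272
  joints [-0.63 -0.22  1.82  0.4   0.94 -2.21]
[262.38823134 273.76011707]
```

View pics/w4.png

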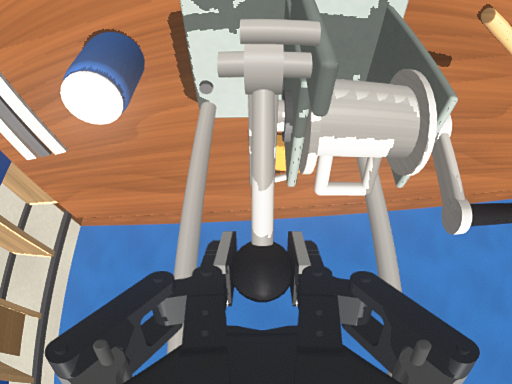

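The knob is held between the pads, at (262,270) with width 27 mm. Next I'll work out the throw arc.

```bash
cat > arc.py <<'E'
from h import *
def arc(ps,ls,g=.05):
    pts=[knob(p)-g*leanrot(l)[:,2] for p,l in zip(ps,ls)]
    for i in range(len(ps)-1):
        print(f"p{ps[i+1]:.2f}",((pts[i+1]-pts[i])*100).round(2),((ls[i]-ls[i+1])*EY).round(1))
E
python3 - <<'E'
from arc import *
arc(np.linspace(0,1.4,17),np.r_[40,40,40,np.linspace(38,6,13),6])
E
```

```text
p0.09 [-0.65  0.08  0.51] [0. 0. 0.]
p0.17 [-0.7   0.09  0.45] [0. 0. 0.]
p0.26 [-0.6   0.08  0.49] [0.3 2.  0. ]
p0.35 [-0.58  0.07  0.46] [0.3 2.6 0. ]
p0.44 [-0.6   0.08  0.38] [0.3 2.6 0. ]
p0.52 [-0.61  0.08  0.3 ] [0.3 2.6 0. ]
p0.61 [-0.61  0.08  0.22] [0.3 2.6 0. ]
p0.70 [-0.62  0.08  0.14] [0.3 2.6 0. ]
p0.79 [-0.61  0.08  0.05] [0.3 2.6 0. ]
p0.88 [-0.6   0.08 -0.03] [0.3 2.6 0. ]
p0.96 [-0.58  0.07 -0.11] [0.3 2.6 0. ]
p1.05 [-0.56  0.07 -0.19] [0.3 2.6 0. ]
p1.14 [-0.54  0.07 -0.27] [0.3 2.6 0. ]
p1.22 [-0.5   0.06 -0.35] [0.3 2.6 0. ]
p1.31 [-0.46  0.06 -0.42] [0.3 2.6 0. ]
p1.40 [-0.65  0.08 -0.51] [0. 0. 0.]
```

{"method": "move_arm", "body": {"motion": [-0.65, 0.1, 0.5, 0, 0, 0, -0.7, 0.1, 0.45, 0, 0, 0, -0.6, 0.1, 0.5, 0.3, 2, 0, -0.6, 0.05, 0.45, 0.3, 2.6, 0, -0.6, 0.1, 0.4, 0.3, 2.6, 0, -0.6, 0.1, 0.3, 0.3, 2.6, 0, -0.6, 0.1, 0.2, 0.3, 2.6, 0, -0.6, 0.1, 0.15, 0.3, 2.6, 0]}}

```text
t: 6.0
ee_pos: [0.4623, -0.2018, 0.3145]
ee_rot: [0.215, 0.063, 0.974, -0.015]
wrist_force: [2.7, -0.6, -4.0]
width: 0.0276
```

```bash
cat >> arc.py <<'E'
def st(g=.05):
    s=state();q=s["ee_rot"];Rc=R.from_quat([q[1],q[2],q[3],q[0]]).as_matrix()
    G=s["ee_pos"]+Rc[:,2]*g; r=G-w(-80,-75,175)
    a=np.arctan2(r[2],r@EX); z=Rc[:,2]
    print("t",round(s["t"],2),"p",round(a-.873,3),"rad",round(np.hypot(r[2],r@EX)*1e3,1),"yoff",round(r@EY*1e3,1),"lean",np.degrees(np.arctan2(z@EX,-z[2])).round(1),"F",s["wrist_force"].round(1),"wid",round(s["width"],4),"j",s["joint_pos"].round(2))
    return s
E
python3 - <<'E'
from arc import *
st()
E
```

```text
t 6.0 p 0.759 rad 94.3 yoff -0.1 lean 24.9 F [ 2.7 -0.6 -4. ] wid 0.0276 j [-0.62 -0.24  1.7   0.21  1.3  -2.08]
```

{"method": "move_arm", "body": {"motion": [-0.6, 0.1, 0.05, 0.3, 2.6, 0, -0.6, 0.1, -0.05, 0.3, 2.6, 0, -0.6, 0.05, -0.1, 0.3, 2.6, 0, -0.55, 0.1, -0.2, 0.3, 2.6, 0, -0.55, 0.05, -0.3, 0.3, 2.6, 0, -0.5, 0.05, -0.35, 0.3, 2.6, 0, -0.45, 0.05, -0.4, 0.3, 2.6, 0, 0, 0, 0, 0, 0, 0]}}

```text
t: 6.8
ee_pos: [0.4195, -0.1968, 0.3038]
ee_rot: [0.054, 0.065, 0.996, -0.008]
wrist_force: [-0.8, 0.8, 0.3]
width: -0.0003
```

```bash
python3 - <<'E'
from arc import *
st();cv2.imwrite("pics/s5.png",snapshot("side")[60:260,180:440,::-1].repeat(3,0).repeat(3,1))
E
```

```text
t 6.8 p 1.382 rad 102.1 yoff -0.9 lean 6.2 F [-0.8  0.8  0.3] wid -0.0003 j [-0.58 -0.17  1.62  0.04  1.59 -2.02]
```

View pics/s5.png

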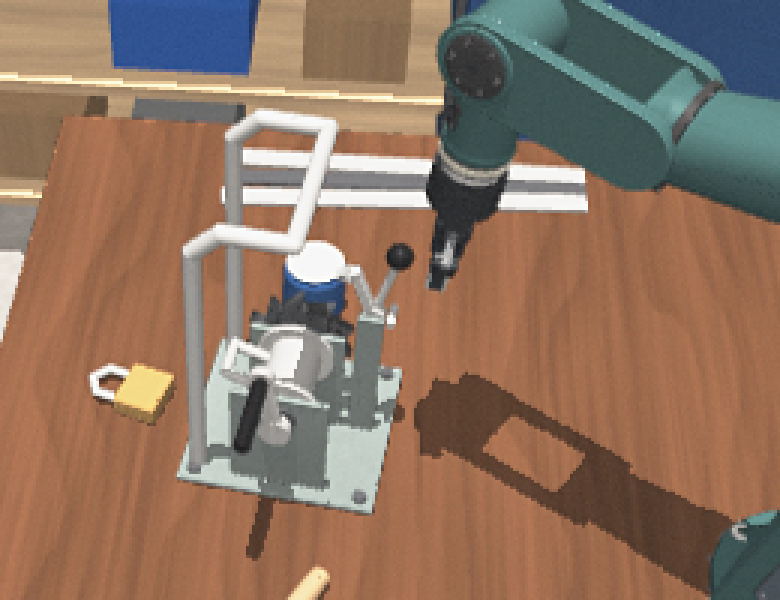

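The knob slipped out, and the pawl seems to be past the top. I'll measure where it is.

```bash
cat > kn.py <<'E'
from h import *
def blobs(n,x0,x1,y0,y1,tag=None,st=None):
    im=snapshot(n)
    if tag: cv2.imwrite(f"pics/{tag}.png",cv2.resize(im[y0:y1,x0:x1,::-1],None,fx=3.5,fy=3.5,interpolation=cv2.INTER_CUBIC))
    m=(im.max(2)<45).astype(np.uint8)
    c,l,s,ce=cv2.connectedComponentsWithStats(m)
    for i in range(1,c):
        if s[i,4]>15 and x0<ce[i,0]<x1 and y0<ce[i,1]<y1: print(n,ce[i].round(1),s[i])
E
python3 - <<'E'
from kn import *
for p in (0,.7,1,1.2,1.4): print(p,proj("scene",knob(p)).round(1),proj("side",knob(p)).round(1))
blobs("scene",150,300,110,220,"sc6");blobs("side",240,360,100,220,"si6")
E
```

```text
0 [200.4 152.9] [287.2 145.6]
0.7 [206.  134.5] [306.5 143.4]
1 [208.8 130. ] [315.1 145.7]
1.2 [210.7 128.5] [320.4 148.2]
1.4 [212.4 128.2] [324.9 151.4]
scene [224.8 114.1] [222 111   8   8  26]
scene [208.  131.3] [204 128   9   7  42]
scene [204.3 180.4] [201 177   8  10  21]
scene [259.9 182.4] [246 177  31  10  90]
side [324.4 121.7] [322 115   7  14  37]
side [313.6 147.3] [310 145   8   5  23]
```

View pics/sc6.png

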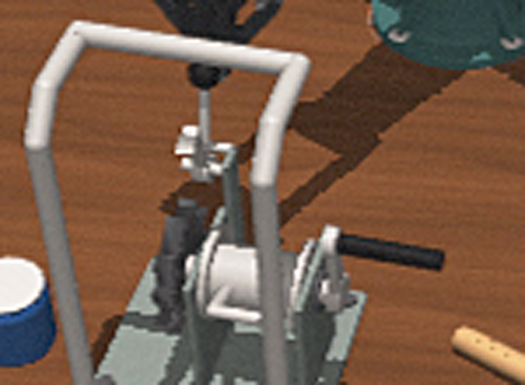

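View pics/si6.png

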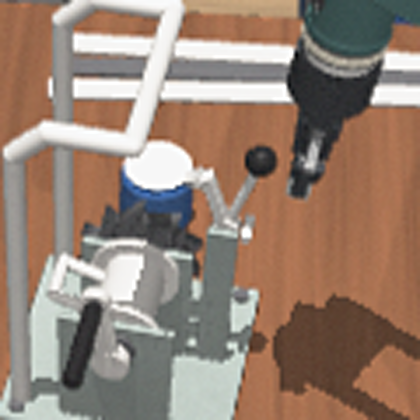

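The knob is at p≈0.96 and drifting backward. I'll lift the hand out of its way and look again.

{"method": "move_arm", "body": {"motion": [-1, 0, 3, 0, 0, 0, -1, 0, 3, 0, 0, 0, 0, 0, 3, 0, 0, 0, 0, 0, 0, 0, 0, 0, 0, 0, 0, 0, 0, 0, 0, 0, 0, 0, 0, 0, 0, 0, 0, 0, 0, 0, 0, 0, 0, 0, 0, 0]}}

```text
t: 7.75
ee_pos: [0.3968, -0.1958, 0.3953]
ee_rot: [0.055, 0.066, 0.996, -0.008]
wrist_force: [-0.2, -0.4, 0.8]
width: 0.0001
```

```bash
python3 - <<'E'
from kn import *
blobs("scene",150,300,110,220,"sc7");blobs("side",240,360,100,220,"si7")
E
```

```text
scene [211.8 130.2] [208 129   8   4  21]
scene [204.  180.5] [201 177   8  10  24]
scene [260.8 182.4] [246 177  31  10  99]
side [336.7 117.1] [335 113   4   8  19]
side [323.7 153.2] [321 150   8   6  22]
```

View pics/si7.png

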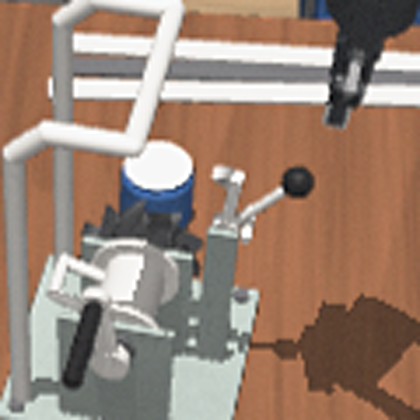

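View pics/sc7.png

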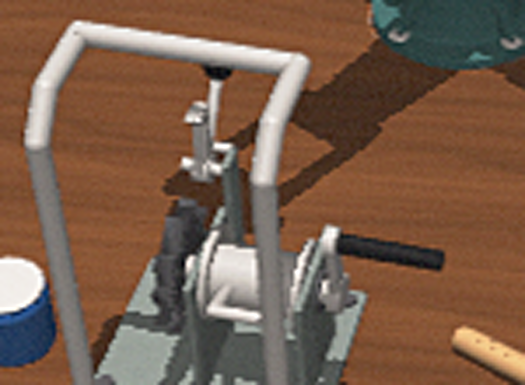

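Side view: the knob is at (325,152), which matches p=1.4, so the pawl is resting on its stop. Now for the crank.

```bash
cat >> h.py <<'E'
RD=rot(EY,-EZ)
E
python3 - <<'E'
from h import *
a=np.array([.6135,.0212,.2022]);b=np.array([.6063,-.0676,.2045]);m=(a+b)/2
r=m-w(0,125,125);print("d",2.618-np.arctan2(r[2],r@EX),"rad",np.hypot(r[2],r@EX),"y",r@EY, grip(1.265,135))
delta(grip(1.265,135)+[0,0,.1],RD)
E
```

```text
d 1.2619507884602301 rad 0.08019198460364918 y -0.0041774106165238245 [ 0.61188494 -0.00916084  0.20311008]
t 7.85 shift cm [21.51 18.66 -3.82] turn deg [  5.88   3.92 -89.62] grasp pt [ 0.4027 -0.197   0.3416] F [ 1.2  0.1 -0.3] wid 0.0002
  joints [-0.61 -0.21  1.48  0.05  1.77 -2.04]
```

{"method": "move_arm", "body": {"motion": [0, 2, 0, 0.7, 0.5, -8.3, 0, 2.3, 0, 0.7, 0.5, -8.3, 0, 2.3, 0, 0.7, 0.5, -8.3, 0.3, 2.3, 0, 0.7, 0.5, -8.3, 0.3, 2.3, 0, 0.7, 0.5, -8.3, 0.5, 2.3, 0, 0.7, 0.5, -8.3, 1, 2.3, 0, 0.7, 0.5, -8.3, 1.5, 2, 0, 0.7, 0.5, -8.3], "claw": -1}}

```text
t: 8.65
ee_pos: [0.4319, -0.0132, 0.3911]
ee_rot: [0.002, 0.616, 0.787, 0.009]
wrist_force: [0.8, -0.8, 0.5]
width: 0.0854
```

```bash
python3 - <<'E'
from h import *
delta(grip(1.265,135)+[0,0,.1],RD)
E
```

```text
t 8.65 shift cm [18.   0.4 -3.4] turn deg [ -0.51   0.86 -21.15] grasp pt [ 0.4326 -0.0125  0.3371] F [ 0.8 -0.8  0.5] wid 0.0854
  joints [-0.17 -0.18  1.46  0.01  1.86 -0.41]
```

{"method": "move_arm", "body": {"motion": [2.5, 0.1, 0, 0, 0.3, -7, 2.5, 0.1, 0, 0, 0.3, -7, 2.5, 0.1, 0, 0, 0.3, -7, 2.5, 0.1, 0, 0, 0, 0, 2.5, 0, -0.5, 0, 0, 0, 2.5, 0, -1, 0, 0, 0, 2.5, 0, -1, 0, 0, 0, 0.5, 0, -0.8, 0, 0, 0]}}

```text
t: 9.45
ee_pos: [0.62, -0.0045, 0.3532]
ee_rot: [-0.005, 0.753, 0.658, 0.002]
wrist_force: [0.2, 0.1, -0.7]
width: 0.0857
```

```bash
python3 - <<'E'
from h import *
s=state()
delta(grip(1.265,135)+[0,0,.0],RD,s)
cv2.imwrite("pics/w8.png",snapshot("wrist")[:,:,::-1]);cv2.imwrite("pics/s8.png",snapshot("side")[60:260,180:440,::-1].repeat(3,0).repeat(3,1))
print(proj("wrist",grip(1.265,77),s),proj("wrist",grip(1.265,169),s))
E
```

```text
t 9.45 shift cm [-0.81 -0.46 -9.61] turn deg [-0.58 -0.16  0.49] grasp pt [ 0.6198 -0.004   0.2992] F [ 0.2  0.1 -0.7] wid 0.0857
  joints [-0.1   0.24  1.09  0.01  1.81  0.03]
[254.34299963 269.92574811] [252.01467468 164.98808556]
```

View pics/w8.png

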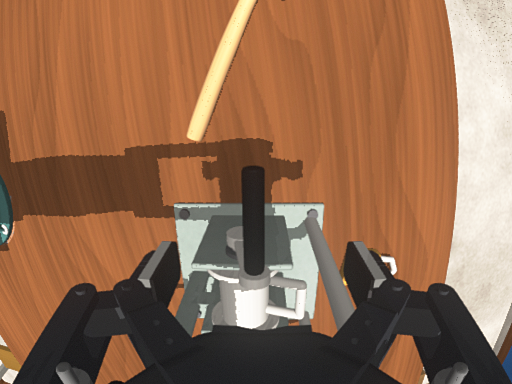

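View pics/s8.png

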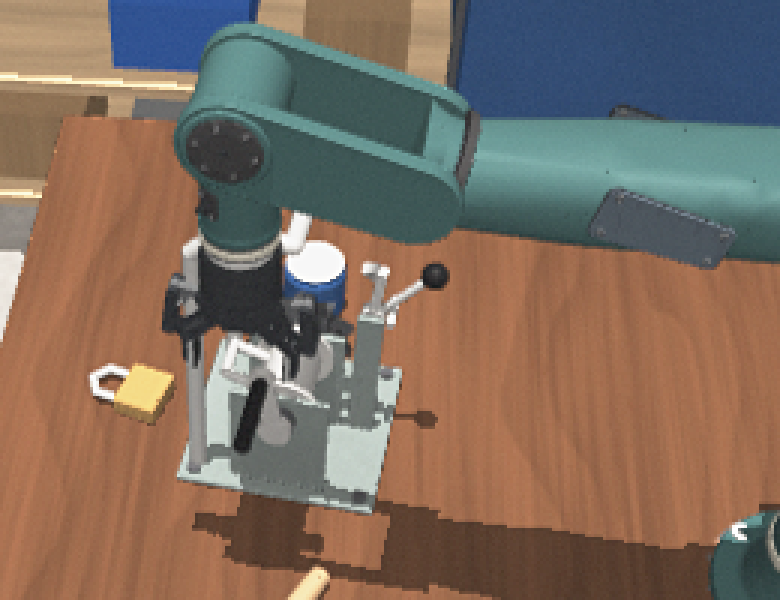

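The grip runs from (254,165) to (254,270), as predicted. The forearm stands well above the bar. I'll go down onto the grip.

{"method": "move_arm", "body": {"motion": [-0.8, -0.5, -0.5, -0.6, 0, 0.5, 0, 0, -1.5, 0, 0, 0, 0, 0, -1.5, 0, 0, 0, 0, 0, -1.5, 0, 0, 0, 0, 0, -1.5, 0, 0, 0, 0, 0, -1.5, 0, 0, 0, 0, 0, -1.5, 0, 0, 0, 0, 0, 0, 0, 0, 0]}}

```text
t: 10.35
ee_pos: [0.6043, -0.0084, 0.2529]
ee_rot: [-0.002, 0.751, 0.661, -0.002]
wrist_force: [-0.4, 0.3, 0.0]
width: 0.0856
```

```bash
python3 - <<'E'
from h import *
s=state()
delta(grip(1.265,135),RD,s,g=.053)
cv2.imwrite("pics/w9.png",snapshot("wrist")[:,:,::-1])
E
```

```text
t 10.35 shift cm [ 0.76 -0.08  0.32] turn deg [-0.08 -0.32  0.04] grasp pt [ 0.604  -0.0083  0.1999] F [-0.4  0.3  0. ] wid 0.0856
  joints [-0.11  0.23  1.31  0.    1.61  0.02]
```

View pics/w9.png

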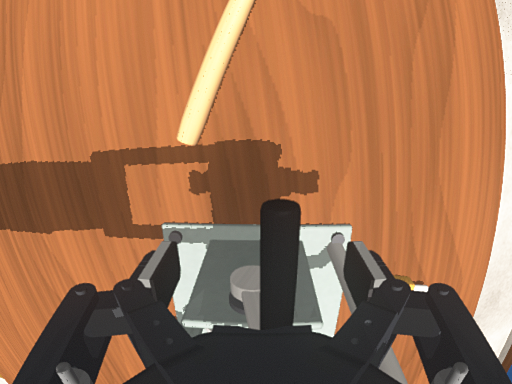

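The grip is at about column 280 and the finger centre is at column 262, so I'll shift +x by 0.75 cm, raise slightly, and close.

{"method": "move_arm", "body": {"motion": [0.7, -0.1, 0.2, 0, 0, 0, 0.1, 0, 0, 0, 0, 0, 0, 0, 0, 0, 0, 0, 0, 0, 0, 0, 0, 0, 0, 0, 0, 0, 0, 0, 0, 0, 0, 0, 0, 0, 0, 0, 0, 0, 0, 0, 0, 0, 0, 0, 0, 0], "claw": 1}}

```text
t: 11.2
ee_pos: [0.6139, -0.0094, 0.2606]
ee_rot: [0.0, 0.751, 0.661, 0.001]
wrist_force: [-0.3, 0.3, -0.4]
width: 0.0156
```

```bash
cat >> arc.py <<'E'
def sg(g=.052):
    s=state();q=s["ee_rot"];Rc=R.from_quat([q[1],q[2],q[3],q[0]]).as_matrix()
    G=s["ee_pos"]+Rc[:,2]*g; r=G-w(0,125,125)
    a=np.arctan2(r[2],r@EX);z=Rc[:,2]
    print("t",round(s["t"],2),"d",round(2.618-a,3),"rad",round(np.hypot(r[2],r@EX)*1e3,1),"y",round(r@EY*1e3,1),"lean",np.degrees(np.arctan2(z@EX,-z[2])).round(1),"F",s["wrist_force"].round(1),"wid",round(s["width"],4),"j",s["joint_pos"].round(2))
def garc(ds):
    pts=[grip(d) for d in ds]
    for i in range(len(ds)-1): print(f"d{ds[i+1]:.2f}",((pts[i+1]-pts[i])*100).round(2))
E
python3 - <<'E'
from arc import *
sg(); garc(np.linspace(1.265,0.03,14))
E
```

```text
t 11.2 d 1.275 rad 85.8 y 10.0 lean 0.1 F [-0.3  0.3 -0.4] wid 0.0156 j [-0.11  0.24  1.28  0.    1.62  0.02]
d1.17 [-0.74  0.09  0.13]
d1.07 [-0.75  0.1   0.06]
d0.98 [-0.75  0.1  -0.01]
d0.89 [-0.75  0.1  -0.09]
d0.79 [-0.74  0.09 -0.16]
d0.69 [-0.72  0.09 -0.23]
d0.60 [-0.69  0.09 -0.3 ]
d0.51 [-0.66  0.08 -0.36]
d0.41 [-0.63  0.08 -0.42]
d0.32 [-0.58  0.07 -0.48]
d0.22 [-0.54  0.07 -0.53]
d0.12 [-0.48  0.06 -0.58]
d0.03 [-0.43  0.05 -0.63]
```

{"method": "move_arm", "body": {"motion": [0, 0, -0.3, 0, 0, 0, -0.7, 0.1, 0, 0, 0, 0, -0.75, 0.1, 0, 0, 0, 0, -0.75, 0.1, -0.1, 0, 0, 0, -0.75, 0.1, -0.1, 0, 0, 0, -0.75, 0.1, -0.2, 0, 0, 0, 0, 0, 0, 0, 0, 0, 0, 0, 0, 0, 0, 0]}}

```text
t: 12.0
ee_pos: [0.596, -0.0072, 0.263]
ee_rot: [0.027, 0.751, 0.66, 0.026]
wrist_force: [0.2, 0.3, -1.5]
width: 0.0159
```

```bash
python3 - <<'E'
from arc import *
sg()
cv2.imwrite("pics/w10.png",snapshot("wrist")[:,:,::-1])
E
```

```text
t 12.0 d 1.107 rad 86.3 y 10.1 lean 4.3 F [ 0.2  0.3 -1.5] wid 0.0159 j [-0.11  0.16  1.37  0.    1.53  0.02]
```

View pics/w10.png

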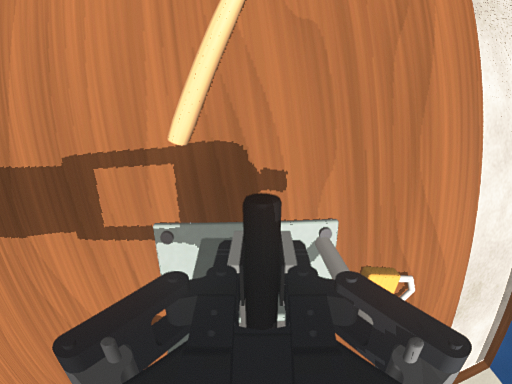

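```bash
cat >> arc.py <<'E'
def garc2(ds,ls,g=.057):
    L=lambda l: rot(EY,np.sin(np.radians(l))*EX-np.cos(np.radians(l))*EZ)
    pts=[grip(d)-g*L(l)[:,2] for d,l in zip(ds,ls)]
    for i in range(len(ds)-1): print(f"d{ds[i+1]:.2f}",((pts[i+1]-pts[i])*100).round(2),((ls[i]-ls[i+1])*EY).round(1))
E
python3 - <<'E'
from arc import *
sg(.057); garc2(np.linspace(1.1,0.0,9),np.linspace(4,40,9))
E
```

```text
t 12.05 d 1.115 rad 81.3 y 10.1 lean 4.3 F [ 0.4  0.4 -1.5] wid 0.0158 j [-0.11  0.16  1.37  0.    1.53  0.02]
d0.96 [-1.53  0.19 -0.07] [-0.6 -4.5 -0. ]
d0.83 [-1.51  0.19 -0.25] [-0.6 -4.5 -0. ]
d0.69 [-1.47  0.19 -0.43] [-0.6 -4.5 -0. ]
d0.55 [-1.41  0.18 -0.61] [-0.6 -4.5 -0. ]
d0.41 [-1.33  0.17 -0.77] [-0.6 -4.5 -0. ]
d0.28 [-1.22  0.16 -0.93] [-0.6 -4.5 -0. ]
d0.14 [-1.1   0.14 -1.06] [-0.6 -4.5 -0. ]
d0.00 [-0.96  0.12 -1.19] [-0.6 -4.5 -0. ]
```

Next come six rows of this path. If it lags as before, it ends around d≈0.5.

{"method": "move_arm", "body": {"motion": [-1.2, 0.15, -0.1, -0.5, -3.5, 0, -1.2, 0.15, -0.1, -0.5, -3.5, 0, -1.2, 0.15, -0.2, -0.5, -3.5, 0, -1.2, 0.15, -0.3, -0.5, -3.5, 0, -1.2, 0.15, -0.4, -0.5, -3.5, 0, 0, 0, 0, 0, 0, 0, 0, 0, 0, 0, 0, 0, 0, 0, 0, 0, 0, 0]}}

```text
t: 12.85
ee_pos: [0.5464, -0.0005, 0.2537]
ee_rot: [0.159, 0.734, 0.645, 0.141]
wrist_force: [0.2, 0.4, -1.1]
width: 0.0159
```

```bash
python3 - <<'E'
from arc import *
sg(.057)
E
```

```text
t 12.85 d 0.732 rad 80.9 y 10.3 lean 24.6 F [ 0.2  0.4 -1.1] wid 0.0159 j [-0.1  -0.13  1.73 -0.01  1.11  0.03]
```

```bash
python3 - <<'E'
from arc import *
garc2(np.linspace(.73,0.0,8),np.linspace(24.6,45,8))
E
```

```text
d0.63 [-1.03  0.13 -0.43] [-0.4 -2.9 -0. ]
d0.52 [-0.99  0.13 -0.52] [-0.4 -2.9 -0. ]
d0.42 [-0.94  0.12 -0.61] [-0.4 -2.9 -0. ]
d0.31 [-0.88  0.11 -0.69] [-0.4 -2.9 -0. ]
d0.21 [-0.81  0.1  -0.77] [-0.4 -2.9 -0. ]
d0.10 [-0.74  0.09 -0.84] [-0.4 -2.9 -0. ]
d0.00 [-0.66  0.08 -0.9 ] [-0.4 -2.9 -0. ]
```

{"method": "move_arm", "body": {"motion": [-1, 0.1, -0.4, 0, 0, 0, -1, 0.1, -0.5, 0, 0, 0, -0.9, 0.1, -0.6, 0, 0, 0, -0.9, 0.1, -0.7, 0, 0, 0, -0.8, 0.1, -0.8, 0, 0, 0, 0, 0, 0, 0, 0, 0, 0, 0, 0, 0, 0, 0, 0, 0, 0, 0, 0, 0]}}

```text
t: 13.65
ee_pos: [0.5209, 0.0026, 0.2425]
ee_rot: [0.18, 0.729, 0.64, 0.163]
wrist_force: [-0.2, 0.3, -0.8]
width: 0.0161
```

```bash
python3 - <<'E'
from arc import *
sg(.057)
cv2.imwrite("pics/w11.png",snapshot("wrist")[:,:,::-1])
cv2.imwrite("pics/s11.png",snapshot("side")[60:260,180:440,::-1].repeat(3,0).repeat(3,1))
E
```

```text
t 13.65 d 0.43 rad 82.4 y 10.5 lean 28.1 F [-0.2  0.3 -0.8] wid 0.0161 j [-0.1  -0.21  1.83 -0.01  1.03  0.03]
```

View pics/s11.png

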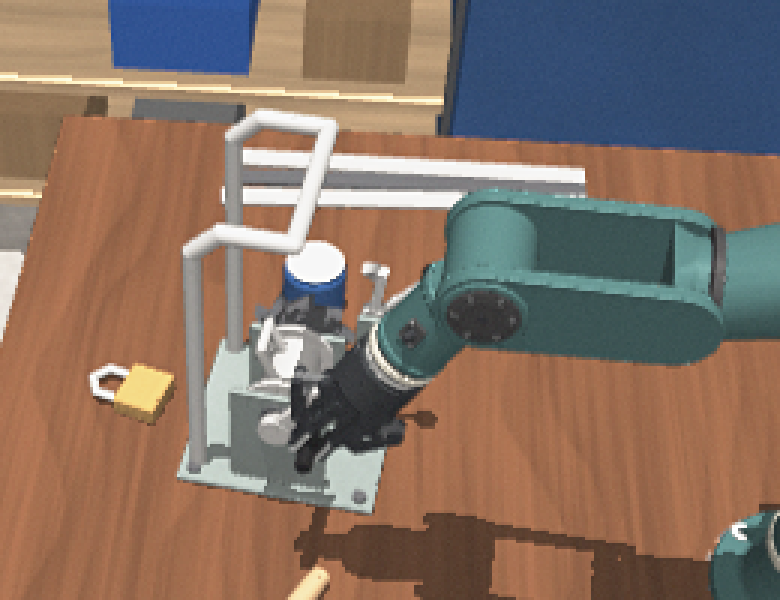

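View pics/w11.png

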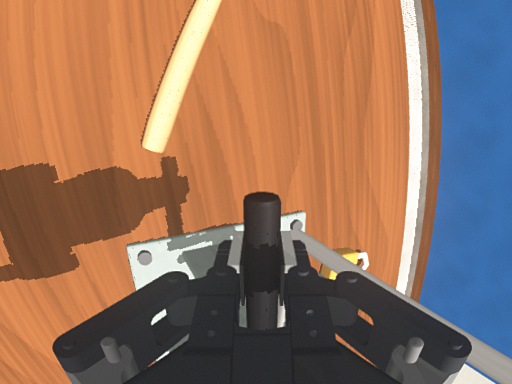

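```bash
python3 - <<'E'
from arc import *
garc2(np.linspace(.43,0.03,5),np.linspace(28,33,5))
E
```

```text
d0.33 [-0.73  0.09 -0.55] [-0.2 -1.2 -0. ]
d0.23 [-0.68  0.09 -0.62] [-0.2 -1.2 -0. ]
d0.13 [-0.62  0.08 -0.67] [-0.2 -1.2 -0. ]
d0.03 [-0.55  0.07 -0.72] [-0.2 -1.2 -0. ]
```

{"method": "move_arm", "body": {"motion": [-0.7, 0.1, -0.8, 0, 0, 0, -0.7, 0.1, -0.8, 0, 0, 0, -0.6, 0.1, -0.8, 0, 0, 0, -0.5, 0.05, -0.7, 0, 0, 0, 0, 0, 0, 0, 0, 0, 0, 0, 0, 0, 0, 0, 0, 0, 0, 0, 0, 0, 0, 0, 0, 0, 0, 0]}}

```text
t: 14.55
ee_pos: [0.5126, 0.0037, 0.2367]
ee_rot: [0.206, 0.722, 0.634, 0.186]
wrist_force: [1.0, 0.4, -0.1]
width: 0.0156
```

```bash
python3 - <<'E'
from arc import *
sg(.057);sg(.06)
cv2.imwrite("pics/w12.png",snapshot("wrist")[:,:,::-1])
for n,(x0,x1,y0,y1) in dict(side=(220,340,100,220),scene=(160,290,100,230)).items():
    im=snapshot(n);cv2.imwrite(f"pics/{n}12.png",cv2.resize(im[y0:y1,x0:x1,::-1],None,fx=4.5,fy=4.5,interpolation=cv2.INTER_CUBIC))
E
```

```text
t 14.55 d 0.358 rad 82.3 y 10.5 lean 32.3 F [ 1.   0.4 -0.1] wid 0.0156 j [-0.1  -0.26  1.9  -0.01  0.94  0.04]
t 14.55 d 0.353 rad 79.3 y 10.6 lean 32.3 F [ 1.   0.4 -0.1] wid 0.0156 j [-0.1  -0.26  1.9  -0.01  0.94  0.04]
```

View pics/side12.png

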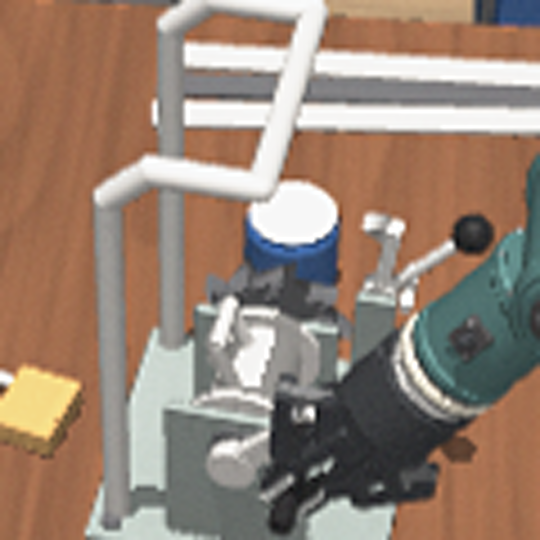

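View pics/scene12.png

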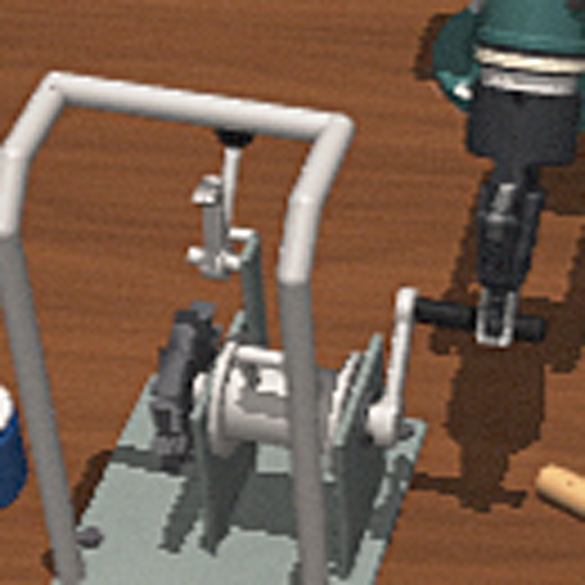

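{"method": "move_arm", "body": {"motion": [-1, 0.1, -0.8, -0.2, -1.5, 0, -1, 0.1, -0.8, -0.2, -1.5, 0, -0.9, 0.1, -0.9, -0.2, -1.5, 0, 0, 0, 0, 0, 0, 0, 0, 0, 0, 0, 0, 0, 0, 0, 0, 0, 0, 0, 0, 0, 0, 0, 0, 0, 0, 0, 0, 0, 0, 0]}}

```text
t: 15.5
ee_pos: [0.4938, 0.0061, 0.2195]
ee_rot: [0.248, 0.709, 0.622, 0.224]
wrist_force: [1.1, -0.8, -0.6]
width: 0.0158
```

```bash
python3 - <<'E'
from arc import *
sg(.057);sg(.06)
E
```

```text
t 15.5 d 0.128 rad 82.9 y 10.7 lean 39.0 F [ 1.1 -0.8 -0.6] wid 0.0158 j [-0.1  -0.35  2.04 -0.02  0.77  0.04]
t 15.5 d 0.119 rad 80.0 y 10.7 lean 39.0 F [ 1.1 -0.8 -0.6] wid 0.0158 j [-0.1  -0.35  2.04 -0.02  0.77  0.04]
```

{"method": "move_arm", "body": {"motion": [-0.7, 0.1, -0.9, -0.2, -1.5, 0, -0.2, 0, -0.3, 0, 0, 0, 0, 0, 0, 0, 0, 0, 0, 0, 0, 0, 0, 0, 0, 0, 0, 0, 0, 0, 0, 0, 0, 0, 0, 0, 0, 0, 0, 0, 0, 0, 0, 0, 0, 0, 0, 0]}}

```text
t: 16.3
ee_pos: [0.4892, 0.0067, 0.2141]
ee_rot: [0.263, 0.703, 0.617, 0.238]
wrist_force: [1.2, -0.4, -0.6]
width: 0.0156
```

```bash
python3 - <<'E'
from arc import *
sg(.057);sg(.06)
for n,(x0,x1,y0,y1) in dict(side=(220,340,100,220),scene=(160,290,100,230)).items():
    im=snapshot(n);cv2.imwrite(f"pics/{n}13.png",cv2.resize(im[y0:y1,x0:x1,::-1],None,fx=4.5,fy=4.5,interpolation=cv2.INTER_CUBIC))
    for d in (-.1,0,.1,.2):
        e=lambda y: w(76*np.sin(d),y,125+76*np.cos(d))
        print(n,d,[((proj(n,e(y))-[x0,y0]+.5)*4.5-.5).round(1) for y in (-28,0,28)])
E
```

```text
t 16.3 d 0.072 rad 82.8 y 10.7 lean 41.6 F [ 1.2 -0.4 -0.6] wid 0.0156 j [-0.1  -0.37  2.08 -0.02  0.71  0.04]
t 16.3 d 0.062 rad 79.9 y 10.7 lean 41.6 F [ 1.2 -0.4 -0.6] wid 0.0156 j [-0.1  -0.37  2.08 -0.02  0.71  0.04]
side -0.1 [array([274.1, 296. ]), array([266.6, 323.4]), array([258.9, 351.4])]
side 0 [array([263.8, 294. ]), array([256.2, 321.3]), array([248.4, 349.3])]
side 0.1 [array([253.5, 292.7]), array([245.8, 320. ]), array([237.9, 347.9])]
side 0.2 [array([243.3, 292.2]), array([235.5, 319.4]), array([227.5, 347.3])]
scene -0.1 [array([250.5, 313.2]), array([290.2, 319.7]), array([330.2, 326.2])]
scene 0 [array([247.2, 320.4]), array([287.1, 326.9]), array([327.1, 333.4])]
scene 0.1 [array([244. , 328.3]), array([283.9, 334.9]), array([324.1, 341.5])]
scene 0.2 [array([240.8, 337.1]), array([280.9, 343.7]), array([321.2, 350.3])]
```

View pics/side13.png

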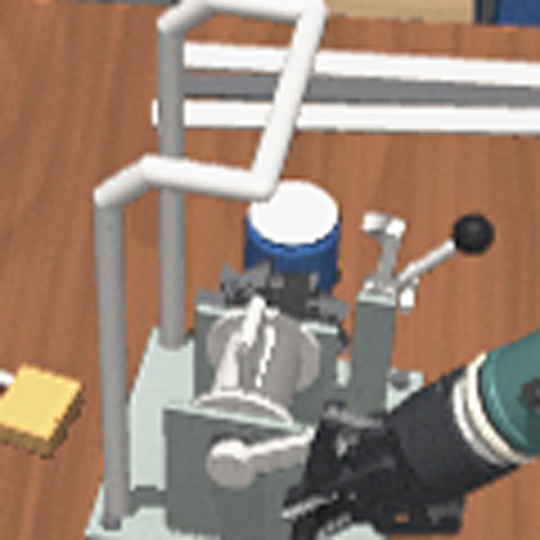

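View pics/scene13.png

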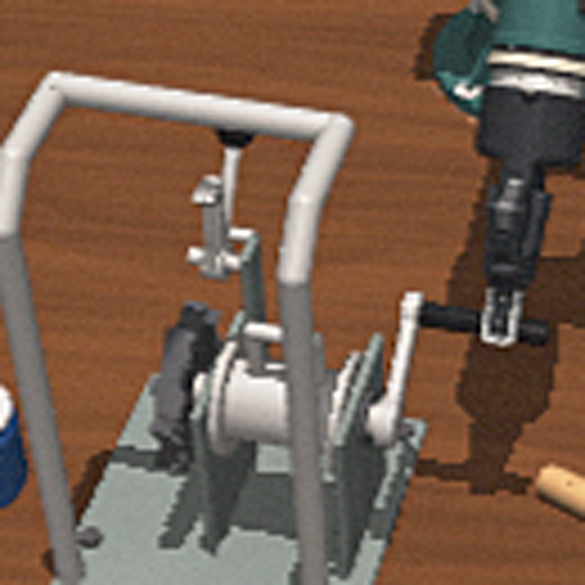

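Joint reckoning gives d≈0.06, and the eye position in both views agrees. One more small nudge should bring it to about 0.

{"method": "move_arm", "body": {"motion": [-0.6, 0.1, -0.7, -0.2, -1.5, 0, 0, 0, 0, 0, 0, 0, 0, 0, 0, 0, 0, 0, 0, 0, 0, 0, 0, 0, 0, 0, 0, 0, 0, 0, 0, 0, 0, 0, 0, 0, 0, 0, 0, 0, 0, 0, 0, 0, 0, 0, 0, 0]}}

```text
t: 17.2
ee_pos: [0.4863, 0.0071, 0.2105]
ee_rot: [0.276, 0.698, 0.612, 0.25]
wrist_force: [2.5, -0.0, -0.6]
width: 0.0157
```

```bash
python3 - <<'E'
from arc import *
sg(.057);sg(.06)
E
```

```text
t 17.2 d 0.042 rad 82.8 y 10.7 lean 43.8 F [ 2.5 -0.  -0.6] wid 0.0157 j [-0.09 -0.39  2.11 -0.02  0.65  0.05]
t 17.2 d 0.033 rad 79.9 y 10.7 lean 43.8 F [ 2.5 -0.  -0.6] wid 0.0157 j [-0.09 -0.39  2.11 -0.02  0.65  0.05]
```

{"method": "move_arm", "body": {"motion": [0, 0, 0, 0, 0, 0, 0, 0, 0, 0, 0, 0, 0, 0, 0, 0, 0, 0, 0, 0, 0, 0, 0, 0, 0, 0, 0, 0, 0, 0, -0.5, 0, 0.7, 0, 0, 0, -1.5, 0, 1.5, 0, 0, 0, -2, 0.2, 2, 0, 0, 0], "claw": -1}}

```text
t: 18.0
ee_pos: [0.4432, 0.009, 0.2488]
ee_rot: [0.272, 0.7, 0.614, 0.245]
wrist_force: [0.5, -0.0, 0.6]
width: 0.0852
```

```bash
python3 - <<'E'
from arc import *
sg()
for n,(x0,x1,y0,y1) in dict(side=(220,340,100,220),scene=(160,290,100,230)).items():
    im=snapshot(n);cv2.imwrite(f"pics/{n}14.png",cv2.resize(im[y0:y1,x0:x1,::-1],None,fx=4.5,fy=4.5,interpolation=cv2.INTER_CUBIC))
    for d in (-.1,0,.1,.2):
        print(n,d,[((proj(n,grip(d,y))-[x0,y0]+.5)*4.5-.5).round(1) for y in (77,169)])
E
```

```text
t 18.0 d 0.109 rad 145.0 y 7.1 lean 43.0 F [ 0.5 -0.   0.6] wid 0.0852 j [-0.1  -0.54  2.12 -0.01  0.81  0.03]
side -0.1 [array([334.8, 457.5]), array([311.1, 559.1])]
side 0 [array([330.2, 450.1]), array([306.3, 551.7])]
side 0.1 [array([324.6, 442.9]), array([300.4, 544.4])]
side 0.2 [array([318. , 435.9]), array([293.4, 537.4])]
scene -0.1 [array([424.2, 318.4]), array([552.3, 339. ])]
scene 0 [array([422.9, 314.6]), array([551.7, 335.2])]
scene 0.1 [array([421.4, 311.8]), array([550.8, 332.5])]
scene 0.2 [array([419.6, 310. ]), array([549.7, 330.8])]
```

View pics/side14.png

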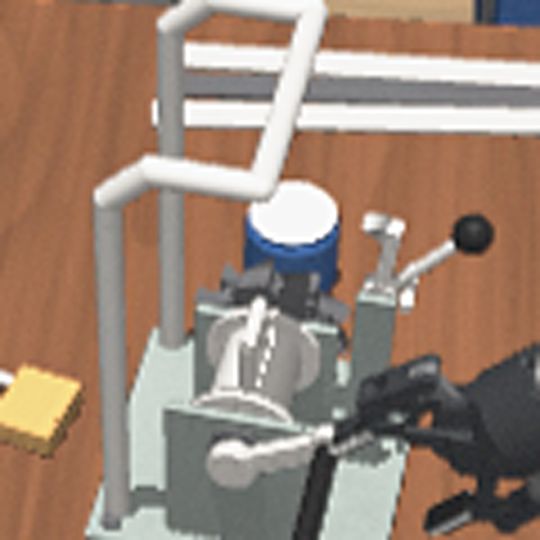

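View pics/scene14.png

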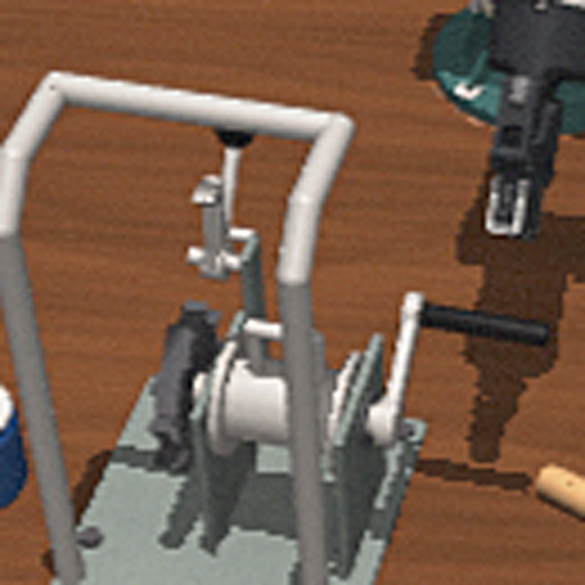

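The scene view has the grip running from (422,316) to (548,336), which puts d between 0 and 0.05. The eye is up and the pawl is still on its rest. I'll go back to the knob.

```bash
python3 - <<'E'
from h import *
print(knob(1.4));delta(knob(1.4)-.12*leanrot(30)[:,2],leanrot(30))
q=state()["ee_rot"];Rc=R.from_quat([q[1],q[2],q[3],q[0]])
A=R.from_rotvec(np.radians(38)*EY)  # un-lean first
print(R.from_matrix(leanrot(30)@ (A*Rc).as_matrix().T).as_rotvec(degrees=True))
E
```

```text
[ 0.42800461 -0.1974608   0.24752497]
t 18.1 shift cm [-10.24 -19.57  14.45] turn deg [-52.78  17.11  72.31] grasp pt [0.4811 0.0049 0.2146] F [ 0.1 -0.4  0.4] wid 0.0855
  joints [-0.1  -0.55  2.12 -0.01  0.81  0.03]
[-30.36063376 -15.72048368  86.51857567]
```

{"method": "move_arm", "body": {"motion": [-1, -0.5, 2, 0.5, 4, 0, -0.5, -1, 3, 1, 7.8, 0, -0.5, -1, 3, 1, 7.8, 0, -0.5, -2, 3, 1, 7.8, 0, 0, -2, 2.5, 0.5, 4, 5, 0, -2, 1, 0, 0, 8.4, 0, -2, 0, 0, 0, 8.4, 0, -2, 0, 0, 0, 8.4]}}

```text
t: 18.9
ee_pos: [0.4167, -0.1184, 0.3994]
ee_rot: [0.046, 0.544, 0.834, 0.08]
wrist_force: [0.0, 0.6, 0.3]
width: 0.0855
```

```bash
python3 - <<'E'
from h import *
delta(knob(1.4)-.10*leanrot(12)[:,2],leanrot(12))
E
```

```text
t 18.9 shift cm [-2.04 -7.5  -0.13] turn deg [-16.6   -3.99  57.44] grasp pt [ 0.4254 -0.1139  0.3463] F [0.  0.6 0.3] wid 0.0855
  joints [-0.5  -0.25  1.5   0.15  1.78 -0.87]
```

{"method": "move_arm", "body": {"motion": [-0.3, -1.1, 0, -2.2, -0.5, 8, -0.3, -1.1, 0, -2.2, -0.5, 8, -0.3, -1.1, 0, -2.2, -0.5, 8, -0.3, -1.1, 0, -2.2, -0.5, 8, -0.3, -1.1, 0, -2.2, -0.5, 8, -0.3, -1, 0, -2.2, -0.5, 8, -0.2, -1, 0, -2.2, -0.5, 8, 0, 0, 0, 0, 0, 0]}}

```text
t: 19.7
ee_pos: [0.3996, -0.203, 0.3936]
ee_rot: [0.096, 0.061, 0.993, -0.004]
wrist_force: [0.7, 0.1, -0.3]
width: 0.0853
```

```bash
python3 - <<'E'
from h import *
s=state()
delta(knob(1.4),leanrot(12),s,.05)
cv2.imwrite("pics/w15.png",snapshot("wrist")[:,:,::-1]);print(proj("wrist",knob(1.4),s))
E
```

```text
t 19.7 shift cm [ 1.81  0.69 -9.72] turn deg [-0.32 -0.93 -0.2 ] grasp pt [ 0.4091 -0.204   0.3445] F [ 0.7  0.1 -0.3] wid 0.0853
  joints [-0.65 -0.24  1.51  0.1   1.71 -2.08]
[273.58041021 198.62098058]
```

View pics/w15.png

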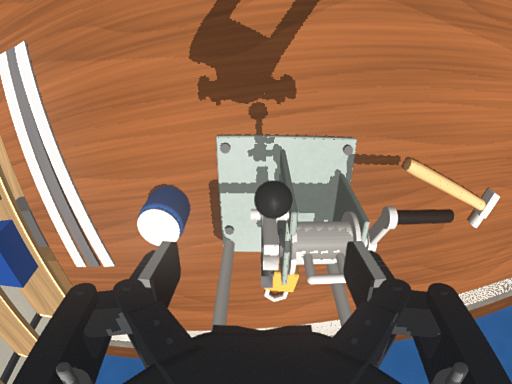

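The knob is at (272,200), where I predicted it. Descending.

{"method": "move_arm", "body": {"motion": [0.6, 0.5, -0.5, -0.3, -0.9, 0, 0.4, 0.2, -1.5, 0, 0, 0, 0.3, 0, -1.5, 0, 0, 0, 0.3, 0, -1.5, 0, 0, 0, 0.2, 0, -1.5, 0, 0, 0, 0.1, 0, -1.5, 0, 0, 0, 0, 0, -1.5, 0, 0, 0, 0, 0, 0, 0, 0, 0]}}

```text
t: 20.55
ee_pos: [0.4231, -0.1888, 0.292]
ee_rot: [0.107, 0.068, 0.992, -0.002]
wrist_force: [0.3, 0.1, -0.7]
width: 0.0855
```

```bash
python3 - <<'E'
from h import *
s=state()
delta(knob(1.4),leanrot(12),s,.05)
cv2.imwrite("pics/w16.png",snapshot("wrist")[:,:,::-1]);print(proj("wrist",knob(1.4),s))
E
```

```text
t 20.55 shift cm [-0.54 -0.73  0.45] turn deg [-0.54  0.3   0.57] grasp pt [ 0.4336 -0.1898  0.2431] F [ 0.3  0.1 -0.7] wid 0.0855
  joints [-0.6  -0.22  1.69  0.1   1.48 -2.03]
[244.81028586 268.89637615]
```

View pics/w16.png

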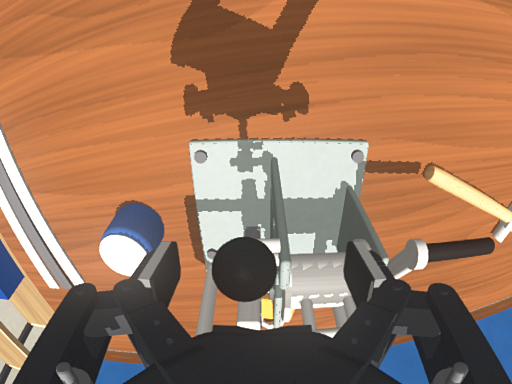

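{"method": "move_arm", "body": {"motion": [-0.5, -0.7, 0.1, 0, 0, 0.5, 0, -0.1, 0, 0, 0, 0, 0, 0, 0, 0, 0, 0, 0, 0, 0, 0, 0, 0, 0, 0, 0, 0, 0, 0, 0, 0, 0, 0, 0, 0, 0, 0, 0, 0, 0, 0, 0, 0, 0, 0, 0, 0], "claw": 1}}

```text
t: 21.4
ee_pos: [0.4193, -0.1967, 0.2983]
ee_rot: [0.11, 0.064, 0.992, -0.002]
wrist_force: [-0.1, 0.5, 0.0]
width: 0.0272
```

```bash
python3 - <<'E'
from arc import *
s=st(); arc(np.linspace(1.4,.3,13),np.linspace(12,34,13))
cv2.imwrite("pics/w17.png",snapshot("wrist")[:,:,::-1])
E
```

```text
t 21.4 p 1.368 rad 95.1 yoff 0.2 lean 12.7 F [-0.1  0.5  0. ] wid 0.0272 j [-0.62 -0.22  1.69  0.11  1.49 -2.06]
p1.31 [ 0.53 -0.07  0.5 ] [-0.2 -1.8 -0. ]
p1.22 [ 0.58 -0.07  0.43] [-0.2 -1.8 -0. ]
p1.12 [ 0.62 -0.08  0.35] [-0.2 -1.8 -0. ]
p1.03 [ 0.65 -0.08  0.27] [-0.2 -1.8 -0. ]
p0.94 [ 0.68 -0.09  0.19] [-0.2 -1.8 -0. ]
p0.85 [ 0.7  -0.09  0.11] [-0.2 -1.8 -0. ]
p0.76 [ 0.71 -0.09  0.03] [-0.2 -1.8 -0. ]
p0.67 [ 0.72 -0.09 -0.06] [-0.2 -1.8 -0. ]
p0.57 [ 0.72 -0.09 -0.14] [-0.2 -1.8 -0. ]
p0.48 [ 0.71 -0.09 -0.22] [-0.2 -1.8 -0. ]
p0.39 [ 0.7  -0.09 -0.31] [-0.2 -1.8 -0. ]
p0.30 [ 0.68 -0.09 -0.39] [-0.2 -1.8 -0. ]
```

View pics/w17.png

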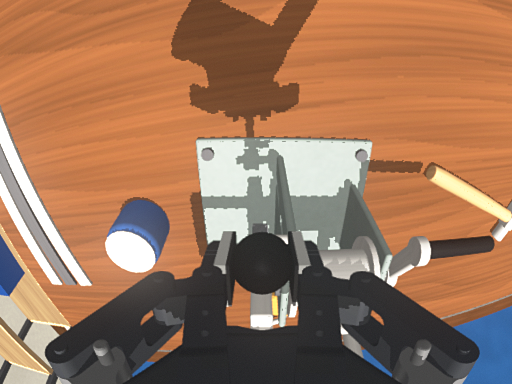

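The knob is centred between the pads at (262,263). I'll carry it over in two checked chunks.

{"method": "move_arm", "body": {"motion": [0.55, -0.05, 0.5, -0.2, -1.8, 0, 0.6, -0.1, 0.45, -0.2, -1.8, 0, 0.6, -0.1, 0.35, -0.2, -1.8, 0, 0.65, -0.1, 0.25, -0.2, -1.8, 0, 0.7, -0.1, 0.2, -0.2, -1.8, 0, 0.7, -0.1, 0.1, -0.2, -1.8, 0, 0, 0, 0, 0, 0, 0, 0, 0, 0, 0, 0, 0]}}

```text
t: 22.25
ee_pos: [0.4581, -0.2021, 0.3162]
ee_rot: [0.207, 0.063, 0.976, -0.006]
wrist_force: [-0.9, 0.6, -0.2]
width: 0.0275
```

```bash
python3 - <<'E'
from arc import *
s=st()
E
```

```text
t 22.25 p 0.809 rad 96.1 yoff -0.1 lean 23.9 F [-0.9  0.6 -0.2] wid 0.0275 j [-0.64 -0.24  1.7   0.22  1.33 -2.09]
```

{"method": "move_arm", "body": {"motion": [0.7, -0.1, -0.05, -0.2, -1.8, 0, 0.7, -0.1, -0.1, -0.2, -1.8, 0, 0.7, -0.1, -0.2, -0.2, -1.8, 0, 0.7, -0.1, -0.3, -0.2, -1.8, 0, 0.7, -0.1, -0.35, -0.2, -1.8, 0, 0, 0, 0, 0, 0, 0, 0, 0, 0, 0, 0, 0, 0, 0, 0, 0, 0, 0]}}

```text
t: 23.05
ee_pos: [0.4999, -0.21, 0.3185]
ee_rot: [0.3, 0.06, 0.952, -0.015]
wrist_force: [0.3, -0.4, -0.9]
width: -0.0003
```

```bash
python3 - <<'E'
from arc import *
s=st(); 
cv2.imwrite("pics/w18.png",snapshot("wrist")[:,:,::-1])
im=snapshot("side");cv2.imwrite("pics/s18.png",cv2.resize(im[80:220,220:380,::-1],None,fx=4,fy=4,interpolation=cv2.INTER_CUBIC))
E
```

```text
t 23.05 p 0.324 rad 110.1 yoff -3.0 lean 34.9 F [ 0.3 -0.4 -0.9] wid -0.0003 j [-0.64 -0.23  1.73  0.32  1.12 -2.14]
```

View pics/s18.png

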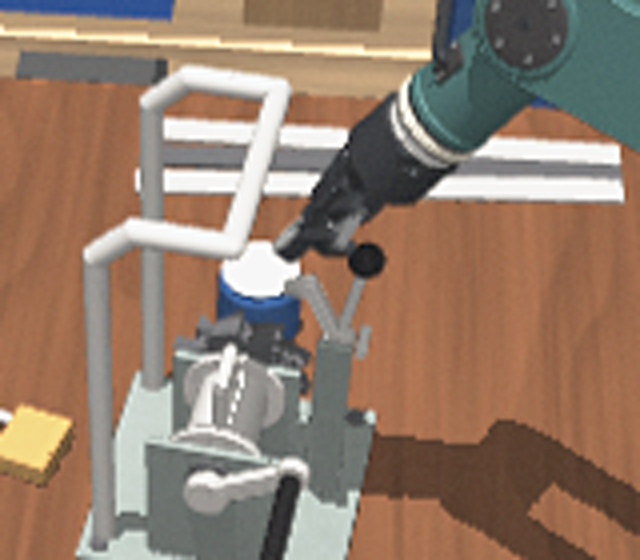

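View pics/w18.png

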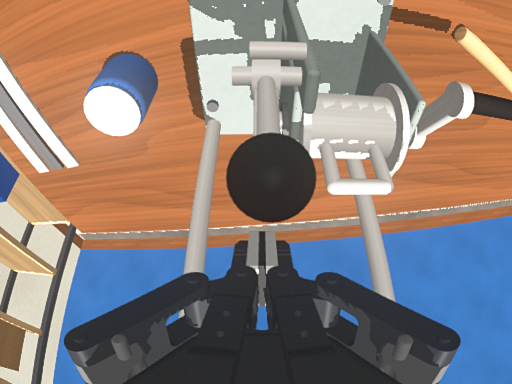

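The knob slipped out at the top again. It's at about (311,145) in the side view, p≈0.88, near balance. I'll back the hand out along its axis and see which way the pawl settles.

{"method": "move_arm", "body": {"motion": [-1.2, 0.15, 1.8, 0, 0, 0, -1.2, 0.15, 2, 0, 0, 0, -1.2, 0.15, 2, 0, 0, 0, -0.8, 0.1, 1.6, 0, 0, 0, 0, 0, 0, 0, 0, 0, 0, 0, 0, 0, 0, 0, 0, 0, 0, 0, 0, 0, 0, 0, 0, 0, 0, 0]}}

```text
t: 23.95
ee_pos: [0.4542, -0.2038, 0.393]
ee_rot: [0.298, 0.06, 0.952, -0.015]
wrist_force: [0.6, -0.3, -0.2]
width: 0.0001
```

```bash
python3 - <<'E'
from arc import *
s=st(); 
cv2.imwrite("pics/w19.png",snapshot("wrist")[:,:,::-1])
im=snapshot("side");cv2.imwrite("pics/s19.png",cv2.resize(im[80:220,220:380,::-1],None,fx=4,fy=4,interpolation=cv2.INTER_CUBIC))
E
```

```text
t 23.95 p 0.732 rad 177.0 yoff -2.6 lean 34.8 F [ 0.6 -0.3 -0.2] wid 0.0001 j [-0.7  -0.34  1.67  0.33  1.31 -2.15]
```

View pics/s19.png

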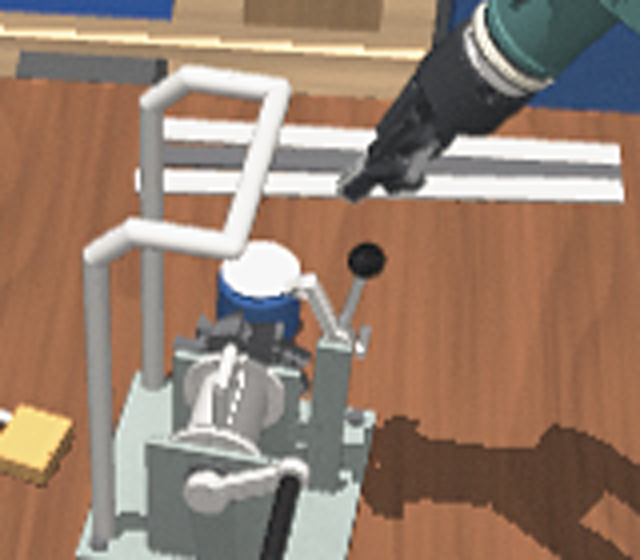

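The pawl is balanced motionless at p≈0.88. The ball keeps squeezing out near the top of the arc, so I'll tip it with the closed fingertips from the robot's side until it falls on its own.

```bash
python3 - <<'E'
from h import *
print(proj("side",knob(.88)),w(-142,-75,252))
delta(w(-148,-75,330),leanrot(10),g=.073)
delta(w(-142,-75,252),leanrot(10),g=.073)
E
```

```text
[311.7450384  144.54125646] [ 0.42737037 -0.19738012  0.252     ]
t 24.05 shift cm [-4.54  0.88  0.9 ] turn deg [ 2.65 24.59 -0.04] grasp pt [ 0.4955 -0.2085  0.3329] F [-1.   0.5 -0.1] wid 0.0001
  joints [-0.7  -0.34  1.67  0.33  1.31 -2.15]
t 24.05 shift cm [-3.94  0.8  -6.9 ] turn deg [ 2.65 24.59 -0.04] grasp pt [ 0.4955 -0.2085  0.3329] F [-1.   0.5 -0.1] wid 0.0001
  joints [-0.7  -0.34  1.67  0.33  1.31 -2.15]
```

{"method": "move_arm", "body": {"motion": [-1.3, 0.2, 0.2, 0.9, 8.2, 0, -1.3, 0.2, 0.2, 0.9, 8.2, 0, -1.3, 0.2, 0.2, 0.9, 8.2, 0, -0.5, 0.2, 0, 0, 0, 0, 0, 0, -2, 0, 0, 0, 0, 0, -2, 0, 0, 0, 0, 0, -2, 0, 0, 0, 0, 0, -1, 0, 0, 0]}}

```text
t: 24.85
ee_pos: [0.4095, -0.1946, 0.3218]
ee_rot: [0.084, 0.063, 0.994, -0.003]
wrist_force: [-0.5, 0.1, -0.0]
width: 0.0002
```

```bash
python3 - <<'E'
from arc import *
delta(w(-142,-75,252),leanrot(10),g=.073)
s=state();cv2.imwrite("pics/w20.png",snapshot("wrist")[:,:,::-1])
im=snapshot("side");cv2.imwrite("pics/s20.png",cv2.resize(im[80:220,220:380,::-1],None,fx=4,fy=4,interpolation=cv2.INTER_CUBIC))
E
```

```text
t 24.85 shift cm [ 0.53 -0.12  0.21] turn deg [-0.28 -0.32 -0.02] grasp pt [ 0.4217 -0.1959  0.2498] F [-0.5  0.1 -0. ] wid 0.0002
  joints [-0.62 -0.22  1.63  0.08  1.58 -2.05]
```

View pics/s20.png

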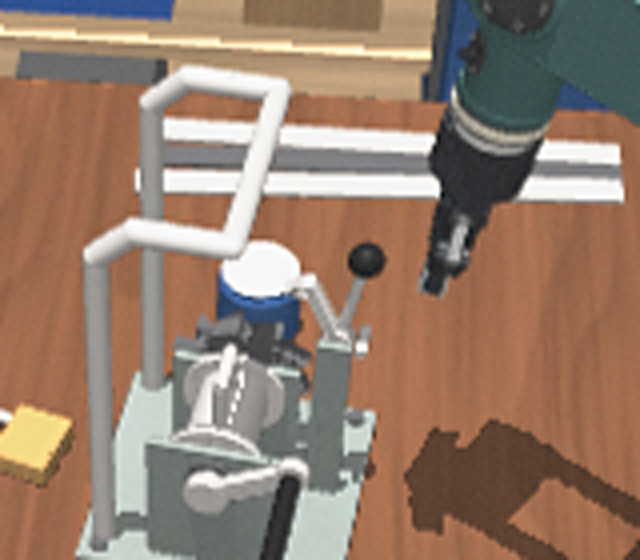

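View pics/w20.png

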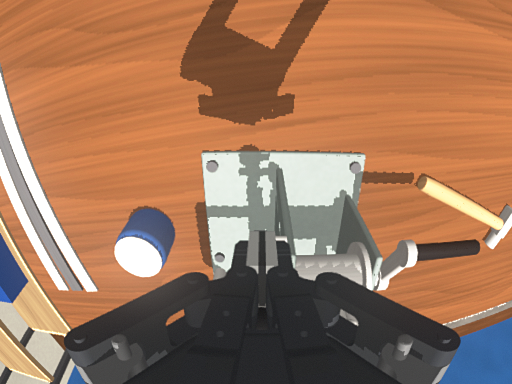

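{"method": "move_arm", "body": {"motion": [0.8, -0.15, 0, 0, 0, 0, 0.8, -0.1, 0, 0, 0, 0, 0.8, -0.1, 0, 0, 0, 0, 0.8, -0.1, 0, 0, 0, 0, 0.8, -0.1, 0, 0, 0, 0, 0.8, -0.1, 0, 0, 0, 0, 0.5, -0.1, 0, 0, 0, 0, 0, 0, 0, 0, 0, 0]}}

```text
t: 25.75
ee_pos: [0.4695, -0.2036, 0.3267]
ee_rot: [0.088, 0.063, 0.994, -0.005]
wrist_force: [-0.5, 0.3, 0.3]
width: 0.0001
```

```bash
python3 - <<'E'
from arc import *
delta(w(-95,-75,252),leanrot(10),g=.073)
im=snapshot("side");cv2.imwrite("pics/s21.png",cv2.resize(im[80:220,220:380,::-1],None,fx=4,fy=4,interpolation=cv2.INTER_CUBIC))
E
```

```text
t 25.75 shift cm [-0.81  0.19 -0.28] turn deg [-0.05  0.16 -0.03] grasp pt [ 0.4823 -0.2051  0.2549] F [-0.5  0.3  0.3] wid 0.0001
  joints [-0.56 -0.1   1.52  0.07  1.56 -2.  ]
```

View pics/s21.png

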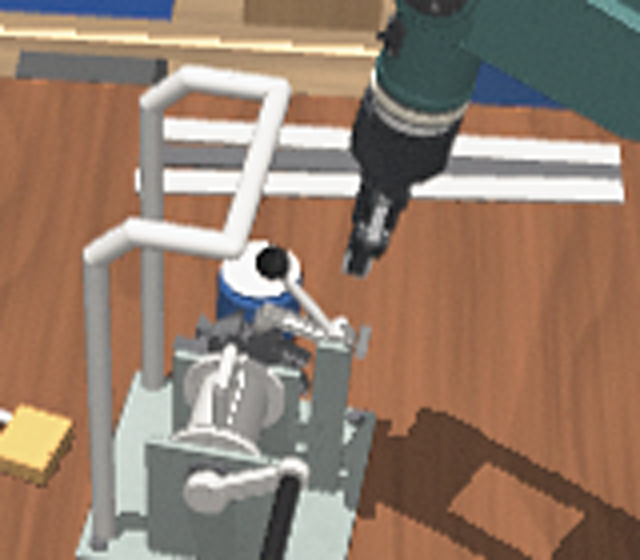

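The pawl fell into the wheel. I'll pull the hand back and check.

{"method": "move_arm", "body": {"motion": [-1.5, 0.2, 1, 0, 0, 0, -2, 0.2, 2, 0, 0, 0, -2, 0.2, 3, 0, 0, 0, -1, 0.2, 3, 0, 0, 0, -1, 1, 2, 0, 0, 0, 0, 0, 0, 0, 0, 0, 0, 0, 0, 0, 0, 0, 0, 0, 0, 0, 0, 0]}}

```text
t: 26.6
ee_pos: [0.3892, -0.1841, 0.4367]
ee_rot: [0.085, 0.063, 0.994, -0.004]
wrist_force: [-0.2, -0.1, 0.5]
width: -0.0
```

```bash
python3 - <<'E'
from kn import *
S={}
for n,(x0,x1,y0,y1) in dict(side=(220,340,100,220),scene=(160,290,100,230)).items():
    im=snapshot(n);cv2.imwrite(f"pics/{n}22.png",cv2.resize(im[y0:y1,x0:x1,::-1],None,fx=4.5,fy=4.5,interpolation=cv2.INTER_CUBIC));S[n]=im
    for p in (0,.1,.2): print(n,"p",p,proj(n,knob(p)).round(1))
    for d in (-.1,0,.1): print(n,"d",d,[proj(n,grip(d,y)).round(1) for y in (77,123,169)])
    m=(im.max(2)<60).astype(np.uint8);c,l,s,ce=cv2.connectedComponentsWithStats(m)
    for i in range(1,c):
        if s[i,4]>15 and x0<ce[i,0]<x1 and y0<ce[i,1]<y1: print(n,ce[i].round(1),s[i])
E
```

```text
side p 0 [287.2 145.6]
side p 0.1 [289.6 144.6]
side p 0.2 [292.2 143.9]
side d -0.1 [array([294. , 201.3]), array([291.4, 212.3]), array([288.7, 223.8])]
side d 0 [array([293. , 199.6]), array([290.4, 210.7]), array([287.7, 222.2])]
side d 0.1 [array([291.7, 198. ]), array([289.1, 209.1]), array([286.4, 220.6])]
side [287.5 145.4] [284 142   8   8  48]
side [289.3 210.4] [285 199  10  24 115]
scene p 0 [200.4 152.9]
scene p 0.1 [201.  149.8]
scene p 0.2 [201.7 146.9]
scene d -0.1 [array([253.9, 170.4]), array([268. , 172.7]), array([282.3, 175. ])]
scene d 0 [array([253.6, 169.5]), array([267.8, 171.8]), array([282.2, 174.1])]
scene d 0.1 [array([253.2, 168.9]), array([267.6, 171.2]), array([282. , 173.5])]
scene [265.6 107.7] [263 103   7  13  43]
scene [199.9 151.6] [196 147   9  10  71]
scene [266.5 171.7] [253 167  29  10 134]
scene [201.9 187. ] [195 169  14  36 124]
```

View pics/side22.png

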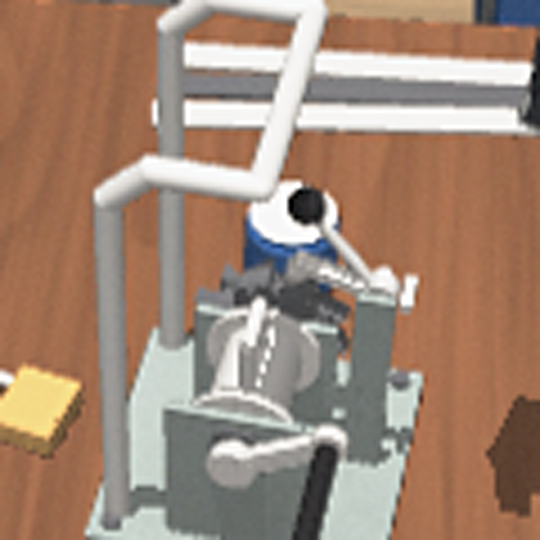

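View pics/scene22.png

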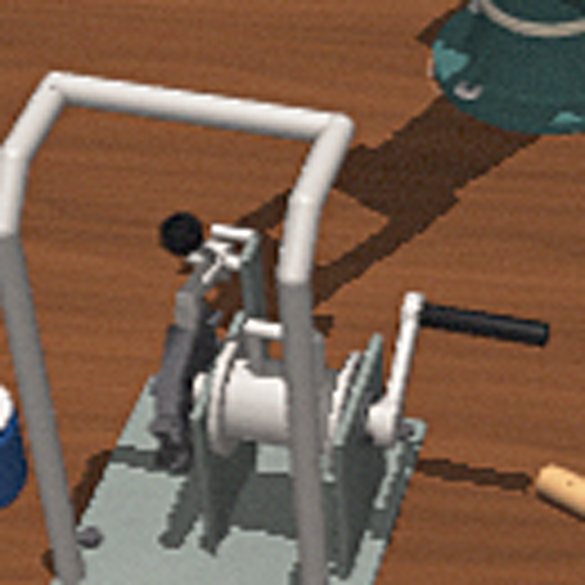

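```bash
python3 - <<'E'
from h import *
a=cv2.imread("pics/scene0.png");b=snapshot("scene")[:,:,::-1]
for n,(x0,x1,y0,y1) in dict(tin=(135,168,180,217),hammer=(300,360,210,255),padlock=(175,215,240,278)).items():
    d=np.abs(a[y0:y1,x0:x1].astype(int)-b[y0:y1,x0:x1]).max(2);print(n,(d>40).sum())
print(state()["wrist_force"],finish_job())
E
```

```text
tin 0
hammer 0
padlock 0
the job is handed in; nothing more can be done
[-0.11166999  0.15870391 -0.4856098 ] None
```

The winch is ready for a new cable: the pawl is down in the ratchet wheel and the cable eye stands up. I handed the job in at about 27 s of the 69 s allowed. It gives no verdict, so this rests on my own checks.

- **Pawl over:** I pinched the knob and threw the pawl back. The ball slipped from the pads near the top of the arc, and the pawl then fell back to its stop on its own. I measured it at p ≈ 1.4 before turning the drum.
- **Drum:** I turned the crank back from d ≈ 1.26 to about 0.03 and let go.
- **Pawl in:** The ball slipped out again while I carried it back, and the pawl stayed balanced at p ≈ 0.88. I pushed it over from the robot's side with closed fingertips, and it dropped into the wheel.

**Last checks:**
- The knob's position in both pictures gives p ≈ 0 to 0.05, so the pawl sits at the bottom of a tooth gap.
- The crank grip gives d ≈ 0.02 to 0.08. The row and column readings in the side view differ by about 0.05 rad, but both are inside the catching range.
- I did not turn the crank back against the pawl to test the catch.
- The picture areas around the tin, hammer and padlock are unchanged from the start.
- The wrist force reads about zero, and the arm is touching nothing.

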